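# Reload the inline gas filter cell and hold its bayonet collar home

## Task

Reload the gas filter cell on the bench: nest the two loose filter cups into the spring seat of the cell, the wider one first and the narrower one inside it. Then set the knurled collar over the cell, turn it until its hidden keyways drop over the pins, and push it fully home against the spring. Finish while still holding it pushed home with the gripper (do not let go), and do not knock over the two glass vials.

Things in the scene. Friction and masses are not known exactly. Their poses are not given: they have to be found in the camera images.
- cell: Gas filter cell, fixed to the bench: aluminium block 90 x 90 x 18 mm with brass stubs on two sides; in its middle an upright round steel spigot, 40 mm outside diameter, rim 46 mm above the bench, outer edge bevelled (37.6 mm across at the very top). Origin: centre of the underside, on the bench; z up along the spigot.
- pin_level (a point): Point on the spigot's axis at the height of its pins, 30 mm above the bench. Three round pins, 5 mm thick, 120 degrees apart, stick 4.6 mm out of the spigot's side, their tops 32.5 mm above the bench. Their direction differs every time and is not reported (the axes of the cell do not tell it).
- seat_floor (a point): Centre of the inner floor of the seat: a round steel cup on a spring inside the spigot, 28 mm inside diameter, 20 mm deep, floor 24 mm and rim 44 mm above the bench when up. The wider cup stands on this floor.
- seat (a joint): How far the spring seat is pushed down, in m: 0 up, about 0.005 with both cups in it and the collar home (stop at 0.006). The spring needs 5 N to start and 11 N at 0.005, so it lifts the collar off its stop again if nobody pushes.
- middle_cup: The wider loose steel filter cup: open at the top, 25 mm outside diameter (21 mm at the foot, tapering out over 6 mm), 35 mm high, wall 2 mm, floor 3 mm thick, inside diameter 21 mm, 36 to 59 g. Origin: centre of the underside; z up. Stands on the bench at the start.
- small_cup: The narrower loose steel filter cup, same shape: 18 mm outside diameter (14 mm at the foot, tapering out over 6 mm), 45 mm high, wall 2 mm, floor 3 mm thick, 28 to 46 g. Origin: centre of the underside; z up. Stands on the bench at the start.
- collar: Bayonet collar, plain aluminium, closed on top, open below, standing on its skirt on the bench: 65 mm high, 160 to 260 g. Skirt 49 mm deep, about 56 mm outside, bore 43 mm. Set over the spigot, its lower edge first rests on the pins, 32.5 mm above the bench; home is when that edge sits on the block, 18 mm above the bench. Origin: centre of the underside; z up.
- collar_head (a point): Centre of the collar's top face, 65 mm above its underside. The top 16 mm is a solid knurled head, 57 mm diameter: grip there.
- collar_keys (a point): Point on the collar's axis at its lower edge. Three keyways 10 mm wide, 120 degrees apart, run the full depth of the skirt inside; they cannot be seen from outside, nor is their direction marked. A turn of at most 120 degrees, either way, brings them over the pins. Each pin has about 2.5 mm of room to either side.
- vial_a: Amber glass vial with black cap, 24 mm diameter, 55 mm high, standing on the bench. Origin: centre of the underside.
- vial_b: Clear glass vial with black cap, 24 mm diameter, 55 mm high, standing on the bench. Origin: centre of the underside.
Mind the look-alikes: they are no part of the job. Leave any orange look-alike of the middle_cup alone.

How it is judged:
On the way:
1. the wider cup stands in the spring seat and the narrower cup stands in it, with the collar not yet on the cell (horizontal distance between middle_cup and seat_floor below 0.004 m and z of middle_cup in the frame of seat_floor below 0.003 m and horizontal distance between small_cup and middle_cup below 0.004 m and z of small_cup in the frame of middle_cup below 0.006 m and horizontal distance between collar and cell above 0.05 m), for 0.2 s.
At the end, for the whole second after the job is handed in: The gripper holds the collar (over 2 N) fully home: lower edge within 1.7 mm of the block, centred within 3 mm, upright within 0.06 rad, spring seat pressed at least 3 mm, the wider cup standing in the seat and the narrower in it (each centred within 4 mm, down on its floor) (horizontal distance between collar and cell below 0.003 m and z of collar in the frame of cell below 0.0197 m and angle between collar's own z axis and vertical below 0.06 rad and value of joint seat above 0.003 m and horizontal distance between middle_cup and seat_floor below 0.004 m and z of middle_cup in the frame of seat_floor below 0.003 m and horizontal distance between small_cup and middle_cup below 0.004 m and z of small_cup in the frame of middle_cup below 0.006 m and contact force between the fingers and collar above 2 N); the arm keeps its last pose, push and grip.
It fails at once if a glass vial is knocked over (angle between any of vial_a, vial_b's own z axis and vertical above 0.6 rad).
It also fails if it takes over 72 s, if anything falls off the work surface, if the arm or the gripper's body presses on something with over 40 N, if the wrist force passes 120 N, or if a joint passes its speed limit or range.

## Robot

A 6-joint arm with a two-finger parallel gripper is mounted at the origin on the work surface. World frame = base frame: x ahead of the robot, y to its left, z up, the work surface at z = 0. Lengths are in m, angles in rad, forces in N, time in s.
With the tool pointing down it reaches from about 0.325 to 0.775 m from the base axis. Payload 5.5 kg.
Tool frame: the origin (TCP) lies where the fingers leave the gripper's body, on its centre line; the fingertips stand 80 mm ahead of it and the grasp point (between the pads) lies 61 mm ahead of it; z points along the fingers, y is the line along which they close (so a half turn about z gives the same grasp; the last joint's range is limited). The gripper opens to 88 mm and grips with 3 to 60 N. Pads are 20 mm wide; open, the fingers measure 115 mm over their backs; the gripper's body (75 mm by 178 mm) begins 61 mm behind the grasp point.
Start: joints at [1.226, 0.091, 1.231, -0, 1.82, -0.057], TCP at [0.17, 0.575, 0.303] pointing down, gripper open.
Joint ranges: [-2.87, 2.87], [-0.86, 2.18], [0.17, 2.46], [-1.51, 4.65], [0.06, 2.69], [-2.65, 2.65]. Speed limits (rad/s): [2.57, 2.57, 3.01, 3.14, 3.14, 3.14].

## Interface

Orientations are given as a unit quaternion [x, y, z, w].
In Python, from plant import bot gives the robot as it stands. The module is installed in compiled form; this text tells all that it offers.
- The arm moves only by the tool arm_command, never from a script. Its arguments are lists of equal length, an entry for each row: "delta_rot": the turn, a rotation vector about the tool's x, y, z in rad, a list of three; "slide": the shift along the tool's x, y, z in cm, a list of three; "jaw": the closure, from 0 (fully open) to 1 (shut). In form: {"delta_rot": [[rx, ry, rz], ...], "slide": [[x, y, z], ...], "jaw": [jaw, ...]}. A call has 1 to 10 rows; each row shifts and turns the commanded pose from where the row before left it, along the tool's axes as they then stand; what a row does not reach is not made up. A row lasts 1/12 s, in which the tool goes at most 41.7 mm and 7.16 degrees, less where a joint would pass 70% of its speed; a pose out of reach is approached as far as the arm can. A call with a gripper value outside its range is refused whole. The fingers move at their own pace and stop on an object; "force" is the grip in N (left out, the last holds). Time passes only in rows, so rows that do not move let the fingers close. It gives the time, the measured TCP pose, the force, the opening and the grip force at its end, in the units of the state.
- bot.get_obs(): the state, without advancing time (a new reading comes with each control period).
- bot.capture(name): name is "side" or "top"; returns the picture (384x512x3 uint8, blue, green, red); there is no depth.
- bot.camera_params(name): a dict with "K" (3x3 intrinsics, pixels), "T" (4x4, takes a point from camera to world coordinates). Camera axes: x right, y up, looking along -z (the intrinsics and any distortion apply to the point x, -y, -z); pixel columns grow to the right and rows downward; lengths in m; the calibration is good to about 2 mm. A picture is of the moment at which its call begins. camera_params takes no time and is no camera call.
- bot.close_job(): hands the job in; it is judged then, once.
The state is a dict: "time_s": time; "joint_positions": joint angles; "qd": joint speeds; "effort": joint torques, N m; "position": TCP position; "tool_rot": TCP orientation; "force": force on the tool from outside, world axes, zero at the start; "ft_torque": the same for the moment, N m; "gripper_width": finger opening in m; "finger_force": force on a finger pad.
Only numpy, scipy, OpenCV 4.12 (cv2) and the standard library are available. Lean on these libraries where they do the work, as an engineer would, in place of code of your own. Each camera call takes 0.05 s, during which the arm holds its last target. There are 200 camera calls.

## Working session

There is one attempt and no reset: what is moved stays moved. The work goes in short steps, Python scripts to look and compute and a tool call to move; the robot and the scene stay as the last step left them, time stands still between calls to the robot, and variables do not carry over. Pictures are saved under pics/ and viewed, at most 10 in all, crops included, and the job is handed in when it is done.

Besides the shell and the picture viewer there is one more tool, called after ">>>" in YAML: its name, and indented under it one key for each argument. arm_command: Moves the arm, as the interface text tells. Its arguments: {"type":"object","properties":{"delta_rot":{"type":"array"},"slide":{"type":"array"},"jaw":{"type":"array"},"force":{"type":"number"}},"required":["delta_rot","slide","jaw"]}

```bash
mkdir -p pics
python3 - <<'E'
from plant import bot
import cv2,numpy as np
for n in("top","side"):
    im=bot.capture(n);cv2.imwrite(f"pics/{n}0.png",im)
    p=bot.camera_params(n);print(n,np.round(p["K"],1).tolist(),np.round(p["T"],3).tolist(),p.keys())
o=bot.get_obs();print({k:np.round(v,3).tolist() for k,v in o.items()})
E
```

```text
top [[398.3, 0.0, 253.4], [0.0, 398.3, 190.3], [0.0, 0.0, 1.0]] [[-0.01, 0.986, -0.165, 0.354], [-1.0, -0.012, -0.012, 0.024], [-0.014, 0.165, 0.986, 1.093], [0.0, 0.0, 0.0, 1.0]] dict_keys(['K', 'T'])
side [[474.0, 0.0, 246.6], [0.0, 474.0, 184.3], [0.0, 0.0, 1.0]] [[0.962, 0.183, -0.205, 0.344], [-0.274, 0.588, -0.761, -0.71], [-0.019, 0.788, 0.615, 0.699], [0.0, 0.0, 0.0, 1.0]] dict_keys(['K', 'T'])
{'time_s': 0.1, 'joint_positions': [1.226, 0.092, 1.232, 0.0, 1.82, -0.057], 'qd': [0.002, -0.001, -0.001, -0.001, 0.0, 0.001], 'effort': [0.002, -44.785, -40.757, 0.07, 0.029, -0.0], 'position': [0.17, 0.575, 0.302], 'tool_rot': [0.143, 0.99, -0.001, -0.0], 'force': [-0.124, -0.225, -0.511], 'ft_torque': [0.043, -0.022, -0.004], 'finger_force': 0.0, 'gripper_width': 0.088}
```

View pics/top0.png

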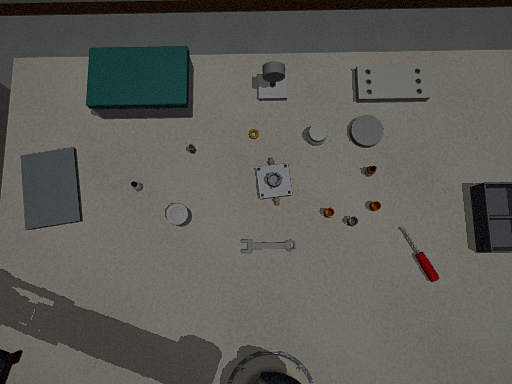

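View pics/side0.png

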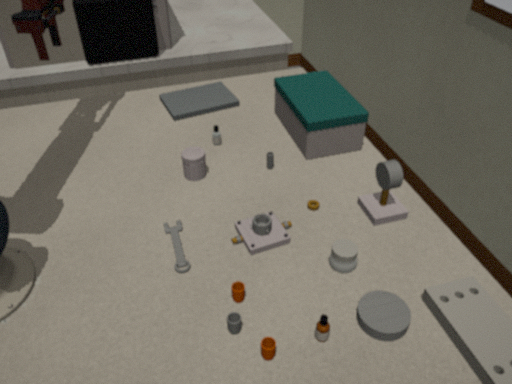

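The side picture shows two collar-like cylinders, at (194,163) and (343,255). The grey cups are at (234,322), which is the wide one, and (270,160), the narrow one. There are orange look-alikes at (238,291) and (268,348), vials at (217,135) and (322,328), and the cell at (262,232). I'll enlarge these to confirm.

```bash
cat > h.py <<'E'
from plant import bot
import cv2,numpy as np
P={n:bot.camera_params(n) for n in("top","side")}
F=np.diag([1.,-1,-1])
def ray(n,px):
    K,T=np.array(P[n]["K"]),np.array(P[n]["T"])
    d=T[:3,:3]@F@np.linalg.solve(K,[px[0],px[1],1]);return T[:3,3],d
def onz(n,px,z):
    o,d=ray(n,px);return o+d*(z-o[2])/d[2]
def proj(n,p):
    K,T=np.array(P[n]["K"]),np.array(P[n]["T"])
    q=K@F@T[:3,:3].T@(np.array(p)-T[:3,3]);return q[:2]/q[2]
def crop(im,c,h,size):
    x,y=int(c[0]),int(c[1]);return cv2.resize(cv2.convertScaleAbs(im[y-h:y+h,x-h:x+h],alpha=1.6,beta=15),(size,size),interpolation=cv2.INTER_CUBIC)
E
python3 - <<'E'
from h import *
t=cv2.imread("pics/top0.png");s=cv2.imread("pics/side0.png")
a=[crop(s,c,h,200) for c,h in(((194,163),25),((343,255),25),((234,322),20),((270,160),20))]
b=[crop(t,c,h,200) for c,h in(((178,214),25),((317,134),25),((352,221),20),((191,149),20))]
c=[crop(t,(274,180),25,200),crop(s,(262,232),32,200),crop(s,(217,135),20,200),crop(t,(340,212),25,200)]
cv2.imwrite("pics/c.png",np.vstack([np.hstack(a),np.hstack(b),np.hstack(c)]))
E
```

```text
(no output)
```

View pics/c.png

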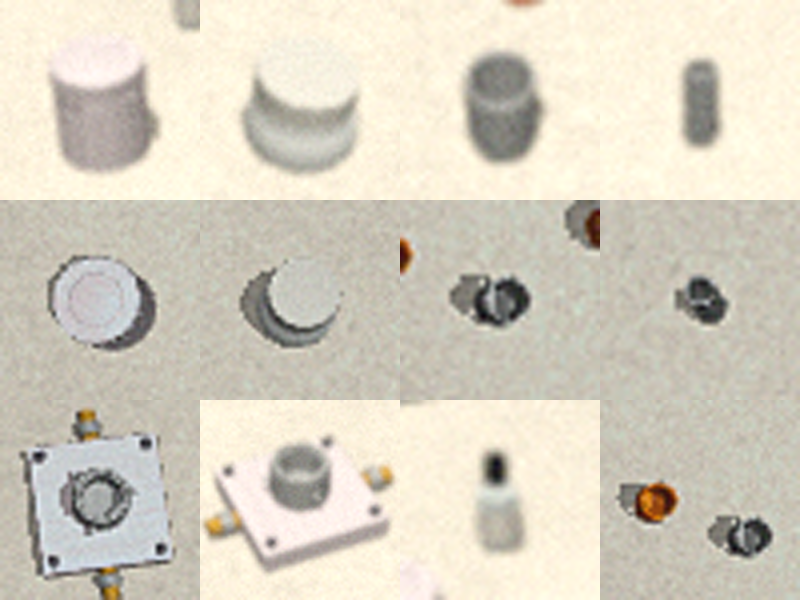

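Collar: the plain straight cylinder at side (194,163), top (178,214). The one at (343,255) is stepped with a flange, so it isn't the collar. Wide cup: the grey one at side (234,322), top (352,221); its look-alikes are orange. Narrow cup: side (270,160), top (191,149).

```bash
cat >> h.py <<'E'
def sil(im,c,h=22,th=28):
    "bbox of the blob differing from the bench near c"
    x,y=int(c[0]),int(c[1]);w=im[y-h:y+h,x-h:x+h].astype(int)
    bg=np.median(im[y-40:y+40,x-40:x+40].reshape(-1,3),0)
    m=(np.abs(w-bg).max(2)>th).astype(np.uint8)
    n,l,st,ce=cv2.connectedComponentsWithStats(m)
    k=min((i for i in range(1,n) if st[i,4]>25),key=lambda i:np.hypot(*(ce[i]-h)))
    X,Y,W,H,A=st[k]; return x-h+X-.5,x-h+X+W-.5,y-h+Y-.5,y-h+Y+H-.5,A
def sidepos(im,c,hgt,r,rf=None,th=28):
    rf=rf or r
    l,rr,t,b,A=sil(im,c,th=th);xc=(l+rr)/2
    o,d=ray("side",(xc,(t+b)/2));u=d[:2]/np.hypot(*d[:2])
    return np.round([*(onz("side",(xc,t),hgt)[:2]-r*u),*(onz("side",(xc,b),0)[:2]+rf*u)],4),np.round((l,rr,t,b,A),1)
E
python3 - <<'E'
from h import *
t=cv2.imread("pics/top0.png");s=cv2.imread("pics/side0.png")
for n,c,h,r,rf in(("mid",(234,322),.035,.0125,.0105),("small",(270,160),.045,.009,.007),("collar",(194,163),.065,.0285,.028)):
    for th in (18,28,40): print(n,th,*sidepos(s,c,h,r,rf,th))
print("cell",onz("top",(273.6,180.2),.018),onz("side",(261.7,228.9),.018))
# collar top by bright disk, spigot
g=cv2.cvtColor(t,cv2.COLOR_BGR2GRAY)
for c,h,zz,lo in(((178,214),22,.065,0),):
    w=g[c[1]-h:c[1]+h,c[0]-h:c[0]+h]; hsv=cv2.cvtColor(t,cv2.COLOR_BGR2HSV)[c[1]-h:c[1]+h,c[0]-h:c[0]+h]
    b=t[c[1]-h:c[1]+h,c[0]-h:c[0]+h].astype(int)
    m=((b[...,0]>b[...,2]-4)&(w>105)).astype(np.uint8);n,l,st,ce=cv2.connectedComponentsWithStats(m)
    k=1+np.argmax(st[1:,4]);print(st[k],ce[k]+np.array(c)-h,onz("top",ce[k]+np.array(c)-h,zz))
for n,c in(("mid",(352,221)),("small",(191,149))):print(n,sil(t,c))
def tri(a,b):
    o1,d1=ray("top",a);o2,d2=ray("side",b);A=np.c_[d1,-d2];x=np.linalg.lstsq(A,o2-o1,rcond=None)[0]
    p,q=o1+d1*x[0],o2+d2*x[1];return (p+q)/2,np.linalg.norm(p-q)
for a,b in(((136,185),(217,135)),((371,170),(322,328)),((328,212),(238,291)),((375,206),(268,348)),((254,134),(313,205)),((317,134),(343,250)),((273,72),(390,180))):print(a,np.round(tri(a,b)[0],3))
E
```

```text
mid 18 [ 0.4466 -0.2311  0.4448 -0.2286] [225.5 242.5 311.5 334.5 315. ]
mid 28 [ 0.4474 -0.2313  0.4457 -0.2289] [226.5 242.5 311.5 334.5 293. ]
mid 40 [ 0.4469 -0.2333  0.4457 -0.2289] [226.5 242.5 312.5 334.5 269. ]
small 18 [0.6517 0.2043 0.6517 0.2024] [265.5 274.5 150.5 169.5 138. ]
small 28 [0.6491 0.2005 0.6505 0.2028] [265.5 273.5 151.5 169.5 126. ]
small 40 [0.6503 0.2002 0.6531 0.2065] [266.5 273.5 151.5 168.5 111. ]
collar 18 [0.4661 0.1982 0.4632 0.2313] [180.5 208.5 153.5 181.5 542. ]
collar 28 [0.4672 0.1979 0.4652 0.2349] [181.5 208.5 153.5 180.5 508. ]
collar 40 [0.4653 0.1941 0.464  0.2352] [181.5 207.5 154.5 180.5 453. ]
cell [ 0.56141401 -0.01876864  0.018     ] [ 0.56002158 -0.02143257  0.018     ]
[ 11  12  21  20 296] [176.91554054 213.57432432] [0.46721533 0.23584514 0.065     ]
mid (np.float64(341.5), np.float64(357.5), np.float64(215.5), np.float64(226.5), np.int32(121))
small (np.float64(185.5), np.float64(196.5), np.float64(143.5), np.float64(153.5), np.int32(72))
(136, 185) [0.553 0.359 0.022]
(371, 170) [ 0.584 -0.285  0.024]
(328, 212) [ 0.471 -0.164  0.017]
(375, 206) [ 0.487 -0.292  0.019]
(254, 134) [0.698 0.034 0.004]
(317, 134) [ 0.687 -0.14   0.034]
(273, 72) [ 0.847 -0.02   0.08 ]
```

```bash
cat > plan.py <<'E'
import sys
from h import *
from scipy.spatial.transform import Rotation as R
def state():
    o=bot.get_obs();r=R.from_quat(o["tool_rot"]).as_matrix()
    print("t %.2f"%o["time_s"],"pos",np.round(o["position"],4),"xang %.2f"%np.degrees(np.arctan2(r[1,0],r[0,0])),"tilt %.4f"%np.arccos(min(1,-r[2,2])),"F",np.round(o["force"],1),"T",np.round(o["ft_torque"],2),"w %.4f ff %.1f"%(o["gripper_width"],o["finger_force"]),"j6 %.2f"%o["joint_positions"][5]);return np.array(o["position"]),r
def plan(*wps,step=3.4):
    "waypoints (x,y,z,xangle deg): prints tool-axis moves, per leg"
    p,r=state()
    for w in wps:
        a0=np.arctan2(r[1,0],r[0,0]);da=-(np.radians(w[3])-a0);da=(da+np.pi)%(2*np.pi)-np.pi
        D=np.array(w[:3])-p;n=int(max(np.ceil(np.linalg.norm(D)*100/step),np.ceil(abs(da)/.115),1))
        S=[]
        for i in range(n):
            S.append(np.round(r.T@D/n*100,2).tolist());r=r@R.from_rotvec([0,0,da/n]).as_matrix()
        p=np.array(w[:3]);print(n,"rot",round(da/n,4),"slides",S if abs(da)>.02 else S[0])
if __name__=="__main__":plan(*[tuple(map(float,a.split(","))) for a in sys.argv[1:]])
E
python3 plan.py .40,.15,.27,90 .446,-.23,.16,90
```

```text
t 0.10 pos [0.1703 0.5752 0.3016] xang 163.51 tilt 0.0017 F [-0.1 -0.2 -0.5] T [ 0.04 -0.02 -0.  ] w 0.0877 ff 0.0 j6 -0.06
15 rot 0.0855 slides [[-2.27, -2.28, 0.21], [-2.46, -2.08, 0.21], [-2.63, -1.86, 0.21], [-2.78, -1.63, 0.21], [-2.91, -1.39, 0.21], [-3.02, -1.13, 0.21], [-3.1, -0.87, 0.21], [-3.16, -0.6, 0.21], [-3.2, -0.33, 0.21], [-3.22, -0.06, 0.21], [-3.21, 0.22, 0.21], [-3.18, 0.49, 0.21], [-3.13, 0.76, 0.21], [-3.05, 1.03, 0.21], [-2.95, 1.28, 0.21]]
12 rot 0.0 slides [-3.17, 0.38, 0.92]
```

>>> arm_command:
  delta_rot:
    - [0,0,0.0855]
    - [0,0,0.0855]
    - [0,0,0.0855]
    - [0,0,0.0855]
    - [0,0,0.0855]
    - [0,0,0.0855]
    - [0,0,0.0855]
    - [0,0,0.0855]
    - [0,0,0.0855]
    - [0,0,0.0855]
  slide:
    - [-2.27,-2.28,0.2]
    - [-2.46,-2.08,0.2]
    - [-2.63,-1.86,0.2]
    - [-2.78,-1.63,0.2]
    - [-2.91,-1.39,0.2]
    - [-3.02,-1.13,0.2]
    - [-3.1,-0.87,0.2]
    - [-3.16,-0.6,0.2]
    - [-3.2,-0.33,0.2]
    - [-3.22,-0.06,0.2]
  jaw: [0.5,0.5,0.5,0.5,0.5,0.5,0.5,0.5,0.5,0.5]
  force: 30

```text
time_s: 0.93
position: [0.3239, 0.2906, 0.2822]
tool_rot: [0.542, 0.84, -0.0, -0.0]
force: [0.5, -0.6, 0.3]
gripper_width: 0.0437
finger_force: 0.0
```

>>> arm_command:
  delta_rot:
    - [0,0,0.0855]
    - [0,0,0.0855]
    - [0,0,0.0855]
    - [0,0,0.0855]
    - [0,0,0.0855]
    - [0,0,0]
    - [0,0,0]
    - [0,0,0]
    - [0,0,0]
    - [0,0,0]
  slide:
    - [-3.2,0.2,0.2]
    - [-3.2,0.5,0.2]
    - [-3.1,0.8,0.2]
    - [-3.0,1.0,0.2]
    - [-2.9,1.3,0.2]
    - [-3.2,0.4,0.9]
    - [-3.2,0.4,0.9]
    - [-3.2,0.4,0.9]
    - [-3.2,0.4,0.9]
    - [-3.2,0.4,0.9]
  jaw: [0.5,0.5,0.5,0.5,0.5,0.5,0.5,0.5,0.5,0.5]

```text
time_s: 1.77
position: [0.42, -0.0098, 0.2269]
tool_rot: [0.707, 0.707, -0.0, -0.0]
force: [0.7, 0.0, -0.2]
gripper_width: 0.0439
finger_force: 0.0
```

>>> arm_command:
  delta_rot:
    - [0,0,0]
    - [0,0,0]
    - [0,0,0]
    - [0,0,0]
    - [0,0,0]
    - [0,0,0]
    - [0,0,0]
  slide:
    - [-3.2,0.4,0.9]
    - [-3.2,0.4,0.9]
    - [-3.2,0.4,0.9]
    - [-3.2,0.4,0.9]
    - [-3.2,0.4,0.9]
    - [-3.2,0.4,0.9]
    - [-3.2,0.4,0.9]
  jaw: [0.5,0.5,0.5,0.5,0.5,0.5,0.5]

```text
time_s: 2.35
position: [0.448, -0.2338, 0.1637]
tool_rot: [0.707, 0.707, -0.0, -0.0]
force: [0.6, -0.0, 0.1]
gripper_width: 0.0442
finger_force: 0.0
```

```bash
python3 plan.py .446,-.23,.155,90
python3 - <<'E'
from h import *
a=bot.capture("top");b=bot.capture("side");cv2.imwrite("pics/t1.png",a);cv2.imwrite("pics/s1.png",b)
o=np.array(bot.get_obs()["position"]);pa=proj("top",o-[0,0,.08]);pb=proj("side",o-[0,0,.08]);print(pa,pb)
cv2.imwrite("pics/v1.png",np.hstack([crop(a,pa,35,380),crop(b,pb,35,380)]))
E
```

```text
t 2.35 pos [ 0.448  -0.2338  0.1637] xang 90.01 tilt 0.0006 F [ 0.6 -0.   0.1] T [-0.05  0.08  0.  ] w 0.0442 ff 0.0 j6 -0.55
1 rot 0.0002 slides [0.38, -0.2, 0.87]
[360.7981034  218.54454968] [234.43370387 301.75552605]
```

View pics/v1.png

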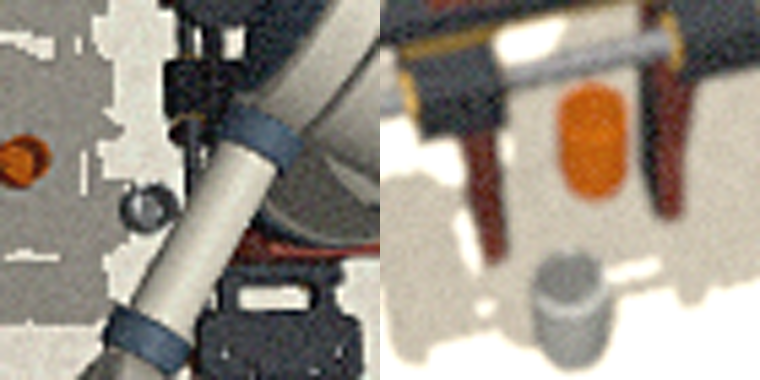

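Run:
```python
from h import *
s=cv2.imread("pics/s1.png")
p=np.array([.448,-.2338,.0837])
for dx in(-.0355,-.022,.022,.0355):
    for dy in (-.01,.01):print(dx,dy,np.round(proj("side",p+[dx,dy,0])-[199,266],1)*5.43)
print(sidepos(s,(234,322),.035,.0125,.0105))
print(proj("side",[.446,-.230,.035]))
```

```text
-0.0355 -0.01 [ 83.622 240.549]
-0.0355 0.01 [ 68.961 187.335]
-0.022 -0.01 [128.691 229.689]
-0.022 0.01 [112.944 177.018]
0.022 -0.01 [273.672 194.394]
0.022 0.01 [255.21  142.809]
0.0355 -0.01 [317.655 184.077]
0.0355 0.01 [298.65  132.492]
(array([ 0.4458, -0.2308,  0.4396, -0.2453]), array([211.5, 255.5, 311.5, 343.5, 935. ]))
[233.84303355 317.23200071]
```

Run:
```python
from h import *
print(onz("top",(352.6,221),.035),onz("top",(191.5,148.5),.045))
t=cv2.imread("pics/top0.png")
for c in((352,221),(191,149)):
    print(cv2.cvtColor(t,cv2.COLOR_BGR2GRAY)[c[1]-7:c[1]+8,c[0]-12:c[0]+9])
```

```text
[ 0.44536825 -0.22529385  0.035     ] [0.64690572 0.20402898 0.045     ]
[[109 114 111 113 111 117 121 117 106 113 111 112 114 110 111 112 115 116
  113 110 114]
 [109 107 112 112 112 113 111 113 109 112 120 114 121 121 109 120 118 118
  113 119 108]
 [112 113 116 116  60  62  63  62  80  63 119 115  93 103  72 102 119 118
  117 116 116]
 [110 119 117 109  69  60  66  74 121  41  86  74  35  24  24  66 109 116
  118 116 110]
 [115 112 104  62  65  67  72  69  60  36  91  13  22  26  18  22  33 109
  117 113 114]
 [116 111  54  60  67  63  72  41  15  56 102  54  62  31  22  18  23  70
  120 117 112]
 [118 111  63  70  69  71  64  22  37  97 107  48  57  51  37  21  20  32
  105 117 117]
 [114 113  71  66  61  65  54  16  31  74 102  49  50  61  71  17  23  32
  115 121 114]
 [108 116 116  73  64  71  76  13  22  60  95  53  52  61  70  18  28  61
  119 118 117]
 [105 114 119 120  72  79 119  37   5  32  80  57  46  53  21  20  52 102
  116 115 115]
 [114 117 107 120 116 121  74  48   3  14  17  69  45  49  14  64 121 107
  116 117 116]
 [115 115 111 115 111 118 113  69  56  54  37  2
[... 944 characters left out ...]
0 110 115 119 116  63  63  54  85  69  78  98  24  29  30  77
  123 113 112]
 [113 101 110 113 114 116 115  75  74  64  45  24   5  33  37  34  38  82
  122 108 109]
 [111 112 119 115 115 119 116 110 113  74  71  32  30  25  31  31  38 110
  119 114 107]
 [116 115 114 117 113 112 113 111 115 112  75  63  22  21  25  32  64 127
  116 114 111]
 [117 110 114 116 116 118 115 116 115 118 120 116  67  53  53  70 123 116
  118 113 107]
 [108 110 111 111 109 115 111 113 114 109 112 118 122 128 119 114 110 112
  109 112 111]
 [106 110 112 108 110 107 110 107 114 108 108 113 117 115 114 116 113 115
  114 117 109]
 [106 109 113 117 108 110 104 112 112 111 109 112 116 112 114 114 109 108
  114 113 116]]
```

>>> arm_command:
  delta_rot:
    - [0,0,0]
    - [0,0,0]
    - [0,0,0]
    - [0,0,0]
    - [0,0,0]
    - [0,0,0]
    - [0,0,0]
  slide:
    - [0.35,-0.1,2]
    - [0.35,-0.1,2]
    - [0,0,1]
    - [0,0,1]
    - [0,0,0]
    - [0,0,0]
    - [0,0,0]
  jaw: [0.5,0.5,0.5,0.5,1,1,1]
  force: 20

```text
time_s: 3.03
position: [0.4469, -0.2253, 0.1058]
tool_rot: [0.707, 0.707, 0.0, 0.001]
force: [0.2, 0.3, 0.7]
gripper_width: 0.0272
finger_force: 0.0
```

Run:
```python
from h import *
import plan;plan.state()
a=bot.capture("top");b=bot.capture("side");cv2.imwrite("pics/t2.png",a);cv2.imwrite("pics/s2.png",b)
cv2.imwrite("pics/v2.png",np.hstack([crop(a,(352,221),30,380),crop(b,(234,315),30,380)]))
```

```text
t 3.03 pos [ 0.4469 -0.2253  0.1058] xang 90.05 tilt 0.0016 F [0.2 0.3 0.7] T [-0.11  0.1   0.04] w 0.0272 ff 0.0 j6 -0.54
```

View pics/v2.png

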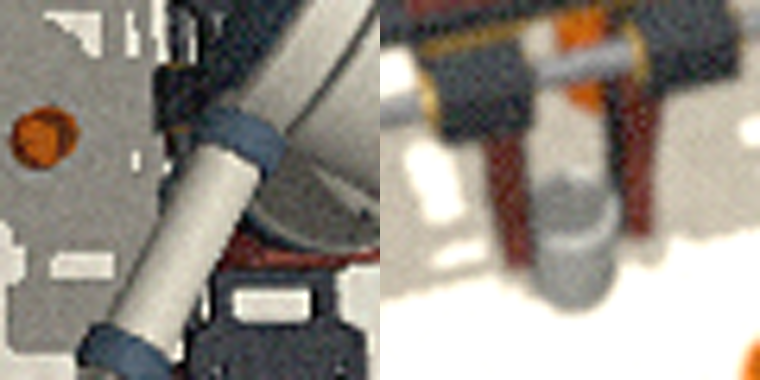

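>>> arm_command:
  delta_rot:
    - [0,0,0]
    - [0,0,0]
    - [0,0,0]
  slide:
    - [0,0,0.2]
    - [0,0,0]
    - [0,0,0]
  jaw: [1,1,1]

```text
time_s: 3.38
position: [0.4471, -0.2257, 0.1058]
tool_rot: [0.707, 0.707, 0.0, 0.002]
force: [-3.6, 2.4, 11.4]
gripper_width: 0.0238
finger_force: 20.0
```

```bash
python3 plan.py .447,-.226,.18,90 .561,-.020,.18,90
```

```text
t 3.38 pos [ 0.4471 -0.2257  0.1058] xang 90.03 tilt 0.0033 F [-3.6  2.4 11.4] T [ 0.27  0.89 -0.02] w 0.0238 ff 20.0 j6 -0.54
3 rot 0.0002 slides [-0.01, 0.0, -2.47]
7 rot 0.0 slides [2.94, 1.63, -0.0]
```

>>> arm_command:
  delta_rot:
    - [0,0,0]
    - [0,0,0]
    - [0,0,0]
    - [0,0,0]
    - [0,0,0]
    - [0,0,0]
    - [0,0,0]
    - [0,0,0]
    - [0,0,0]
    - [0,0,0]
  slide:
    - [0,0,-1]
    - [0,0,-2.5]
    - [0,0,-3.5]
    - [2.9,1.6,0]
    - [2.9,1.6,0]
    - [2.9,1.6,0]
    - [2.9,1.6,0]
    - [2.9,1.6,0]
    - [2.9,1.6,0]
    - [2.9,1.6,0]
  jaw: [1,1,1,1,1,1,1,1,1,1]

```text
time_s: 4.22
position: [0.559, -0.0206, 0.1735]
tool_rot: [0.707, 0.707, 0.0, 0.0]
force: [0.5, -0.7, -0.8]
gripper_width: 0.0238
finger_force: 20.0
```

Run:
```python
from h import *
import plan;plan.state()
a=bot.capture("top");b=bot.capture("side");plan.state();cv2.imwrite("pics/t3.png",a);cv2.imwrite("pics/s3.png",b)
cv2.imwrite("pics/v3.png",np.hstack([crop(a,(274,180),32,380),crop(b,(262,205),48,480)[:380]]) if 0 else np.hstack([crop(a,(274,180),32,400),crop(b,(262,210),45,400)]))
```

```text
t 4.22 pos [ 0.559  -0.0206  0.1735] xang 90.03 tilt 0.0012 F [ 0.5 -0.7 -0.8] T [-0.09  0.09 -0.01] w 0.0238 ff 20.0 j6 -0.10
t 4.32 pos [ 0.5597 -0.0183  0.1732] xang 90.30 tilt 0.0020 F [ 0.1 -0.5 -0.6] T [-0.08  0.11 -0.03] w 0.0233 ff 20.0 j6 -0.10
```

View pics/v3.png

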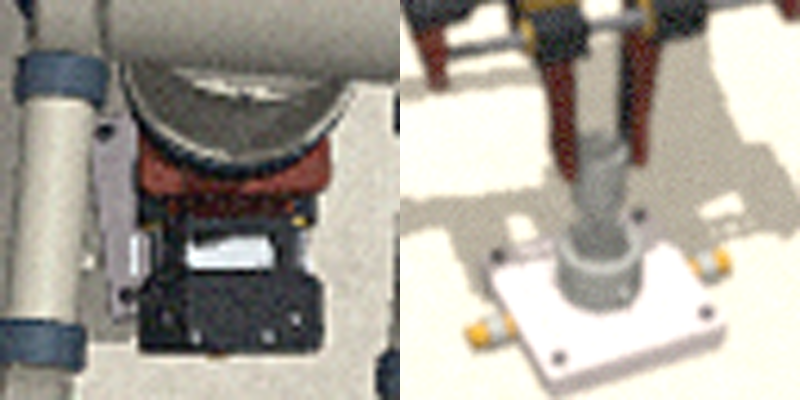

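Run:
```python
from h import *
np.set_printoptions(linewidth=250)
s=cv2.imread("pics/s3.png");s0=cv2.imread("pics/side0.png")
g=cv2.cvtColor(s,cv2.COLOR_BGR2GRAY)
print(np.c_[np.arange(190,240),g[190:240,246:280]])
g0=cv2.cvtColor(s0,cv2.COLOR_BGR2GRAY)
print(np.c_[np.arange(209,236),g0[209:236,246:280]])
print("exp", proj("side",[.5597,-.0183,.1025]),proj("side",[.5597,-.0183,.0675]),proj("side",[.5607,-.02,.046]))
```

```text
[[190 158 160 ... 102 103 106]
 [191 161 161 ...  99 100 103]
 [192 159 161 ... 102 101 102]
 ...
 [237 158 160 ... 156 158 159]
 [238 160 160 ... 158 158 159]
 [239 162 159 ... 157 158 158]]
[[209 140 148 148 145 144 144 143 145 144 142 139 141 141 139 138 142 143 145 142 143 143 142 139 145 142 143 143 144 140 142 139 142 141 144]
 [210 145 142 141 141 146 147 144 144 141 142 142 143 141 141 145 143 143 144 142 143 143 145 143 140 135 135 136 143 145 141 143 140 143 143]
 [211 141 142 140 141 141 140 141 146 146 145 137 146 143 142 146 142 143 140 143 143 145 138 137 132 118 112 124 136 141 143 143 145 146 144]
 [212 145 143 142 139 143 142 144 142 141 143 142 141 144 142 138 137 134 132 138 141 144 141 123 104  91  91 116 130 141 145 142 142 145 146]
 [213 139 140 141 138 143 142 142 143 143 145 140 135 130 133 133 124 125 126 126 134 139 143 122  87  64  79 107 130 136 141 142 141 143 143]
 [214 147 146 143 143 140 139 138 141 141 135 131 123 117 115 115 106 106 107 111 116 127 132 121  99  78  96 120 136 136 140 140 141 142 142]
 [215 141 141 142 144 139 140 143 139 132 122 112 
[... 2341 characters left out ...]
00 129 145 142 144 146 143 143 140 149]
 [232 143 142 142 141 147 147 143 128 100  83  71  70  73  78  73  79  77  78  75  69  68  76  77  91 119 137 143 142 147 145 143 144 143 144]
 [233 145 143 139 143 144 146 143 137 125 107  91  78  74  75  79  77  72  78  75  69  71  74  88 114 132 144 142 147 145 141 143 146 143 144]
 [234 145 140 145 142 147 145 146 144 138 127 117 106  92  86  86  77  82  81  83  89  88  99 107 129 143 143 144 144 146 143 143 144 143 146]
 [235 145 140 140 140 141 145 142 145 145 144 139 132 122 116 108 104 101 109 117 116 126 128 130 136 145 148 146 145 145 145 142 146 144 147]]
exp [261.11197785 196.70608864] [261.10937441 210.05467367] [261.82028355 218.3976077 ]
```

Run:
```python
from h import *
import sys
np.set_printoptions(linewidth=250,threshold=sys.maxsize)
s=cv2.imread("pics/s3.png")
g=cv2.cvtColor(s,cv2.COLOR_BGR2GRAY)
print(np.c_[np.arange(190,224),g[190:224,250:276]])
o,d=ray("side",(261.7,214));u=d[:2]/np.hypot(*d[:2])
print("spigot side",onz("side",(261.7,213.6),.046)[:2]-.0188*u,u)
c=np.array([*(onz("side",(261.7,213.6),.046)[:2]-.0188*u),.03]);pc=proj("side",c)
for q in((266.7,230),(250.3,226)):
    v=(onz("side",q,.03)-c)[:2];print(q,np.hypot(*v),np.degrees(np.arctan2(v[1],v[0])))
for a in range(0,360,20):
    print(a,np.round(proj("side",c+.0225*np.array([np.cos(np.radians(a)),np.sin(np.radians(a)),0])),1),end=" ")
```

```text
[[190  87  42  27  26  28  23  56  92 105 103 102 106 102 100  96  72  41  16  22  15  25  33  49  71  94  99]
 [191  92  35  19  28  27  33  57  93  97 108 105 102 103 105 101  75  39   2  14  26  34  38  52  78  99 104]
 [192  92  47  16  25  19  35  59  86 103 103 106 104 102 101  95  74  35  16  14  23  38  37  52  78  99 102]
 [193  91  47  14  29  26  14  53  86 104  98 101  98  96  98 101  74  32  15  12  18  19  35  57  84  99 101]
 [194  92  43  23  17  21  26  46  76  92  91  87  84  89  89  95  71  44  23  30  27  31  37  55  82 100 104]
 [195  85  34  27  32  28  22  39  62  77  81  75  74  80  90  87  72  47  27  25  25  27  35  55  82  98 104]
 [196  90  38  22  10  17  27  35  56  61  67  67  71  78  80  80  65  54  41  31  23  24  37  57  82 100 105]
 [197  91  39  13  32  25  18  34  47  67  66  72  74  73  73  65  62  62  60  43  28  23  41  55  82  99 104]
 [198  96  48  26  25  27  33  29  51  67  64  72  71  70  69  65  62  79  81  55  31  21  37  53  82  94 105]
 [199 109  69  30  22  12  21  33  51  62  65  66  63  65  69  70  80  92  83  59  34  22  33  56  85
[... 2460 characters left out ...]
3 115  98  96 111 116 101  81  76  71  72  73  73  72  70  70  72  92 108 113 108 110 140 148 156 155]
 [223 128 127 102  89  99 115 114  98  93  95  87  87  84  85  89  90  97 107 114 104  95 106 144 160 159 161]]
spigot side [ 0.55925996 -0.02373619] [0.29866777 0.95435715]
(266.7, 230) 0.016922567080644737 -70.14079942235185
(250.3, 226) 0.023536028159018903 166.88731929575732
0 [272.  223.3] 20 [270.3 221. ] 40 [267.5 219.3] 60 [264.  218.3] 80 [260.3 218.2] 100 [256.8 218.9] 120 [253.8 220.4] 140 [251.7 222.6] 160 [250.8 225.1] 180 [251.2 227.7] 200 [252.9 230. ] 220 [255.7 231.8] 240 [259.3 232.9] 260 [263.1 233. ] 280 [266.8 232.2] 300 [269.8 230.6] 320 [271.8 228.4] 340 [272.6 225.9]
```

Run:
```python
from h import *
u=np.array([.2987,.9544])
for z in(.1015,.1025,.1035):print(onz("side",(261.3,194.5),z)[:2]-.0125*u)
s=cv2.imread("pics/side0.png");print(onz("side",(234.5,311.5),.035)[:2]-.0125*u)
```

```text
[ 0.55873771 -0.02258043]
[ 0.55837316 -0.02375006]
[ 0.5580086  -0.02491969]
[ 0.44628189 -0.23099801]
```

>>> arm_command:
  delta_rot:
    - [0,0,0]
    - [0,0,0]
    - [0,0,0]
    - [0,0,0]
    - [0,0,0]
  slide:
    - [0,0.08,1]
    - [0,0,1]
    - [0,0,0.4]
    - [0,0,0.4]
    - [0,0,0]
  jaw: [1,1,1,1,1]

```text
time_s: 4.73
position: [0.5596, -0.0227, 0.1469]
tool_rot: [0.707, 0.707, 0.002, 0.001]
force: [-0.2, 3.2, 11.2]
gripper_width: 0.0236
finger_force: 20.0
```

>>> arm_command:
  delta_rot:
    - [0,0,0]
    - [0,0,0]
    - [0,0,0]
    - [0,0,0]
  slide:
    - [0,0,0.4]
    - [0,0,0.4]
    - [0,0,0.2]
    - [0,0,0]
  jaw: [1,1,1,1]

```text
time_s: 5.07
position: [0.5606, -0.0215, 0.1398]
tool_rot: [0.707, 0.707, 0.004, 0.002]
force: [-2.0, 8.8, 21.7]
gripper_width: 0.0237
finger_force: 20.2
```

```bash
python3 plan.py
```

```text
t 5.07 pos [ 0.5606 -0.0215  0.1398] xang 89.99 tilt 0.0094 F [-2.   8.8 21.7] T [ 1.49  0.59 -0.03] w 0.0237 ff 20.2 j6 -0.10
```

>>> arm_command:
  delta_rot:
    - [0,0,0]
    - [0,0,0]
    - [0,0,0]
    - [0,0,0]
  slide:
    - [0,0,-0.4]
    - [0.2,0,0]
    - [0.1,0,0]
    - [0,0,0]
  jaw: [1,1,1,1]

```text
time_s: 5.4
position: [0.5601, -0.0205, 0.1406]
tool_rot: [0.708, 0.707, 0.002, 0.002]
force: [2.8, 1.3, 7.5]
gripper_width: 0.0237
finger_force: 20.0
```

```bash
python3 plan.py
```

```text
t 5.40 pos [ 0.5601 -0.0205  0.1406] xang 89.92 tilt 0.0058 F [2.8 1.3 7.5] T [ 0.03 -0.42  0.01] w 0.0237 ff 20.0 j6 -0.10
```

>>> arm_command:
  delta_rot:
    - [0,0,0]
    - [0,0,0]
    - [0,0,0]
    - [0,0,0]
  slide:
    - [0.05,0.05,0.3]
    - [0,0,0.3]
    - [0,0,0.2]
    - [0,0,0]
  jaw: [1,1,1,1]

```text
time_s: 5.73
position: [0.5604, -0.019, 0.1341]
tool_rot: [0.707, 0.707, 0.003, 0.001]
force: [-2.1, 4.5, 15.6]
gripper_width: 0.0237
finger_force: 20.1
```

Run:
```python
from h import *
import sys,plan;plan.state()
np.set_printoptions(linewidth=250,threshold=sys.maxsize)
b=bot.capture("side");cv2.imwrite("pics/s4.png",b)
g=cv2.cvtColor(b,cv2.COLOR_BGR2GRAY)
cv2.imwrite("pics/v4.png",crop(b,(262,215),30,500))
```

```text
t 5.73 pos [ 0.5604 -0.019   0.1341] xang 89.95 tilt 0.0059 F [-2.1  4.5 15.6] T [ 0.83  0.56 -0.06] w 0.0237 ff 20.1 j6 -0.09
```

View pics/v4.png

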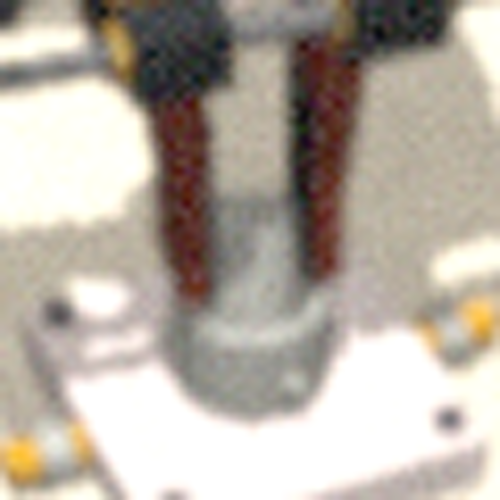

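>>> arm_command:
  delta_rot:
    - [0,0,0]
    - [0,0,0]
    - [0,0,0]
    - [0,0,0]
    - [0,0,0]
  slide:
    - [0,0,-0.3]
    - [0,0,0]
    - [0,0,0]
    - [0,0,0]
    - [0,0,0]
  jaw: [1,0.62,0.62,0.62,0.62]

```text
time_s: 6.2
position: [0.5589, -0.0194, 0.1324]
tool_rot: [0.707, 0.707, -0.001, -0.001]
force: [-0.3, 0.3, 0.1]
gripper_width: 0.0335
finger_force: 0.0
```

Run:
```python
from h import *
import sys,plan;plan.state()
np.set_printoptions(linewidth=250,threshold=sys.maxsize)
b=bot.capture("side");cv2.imwrite("pics/s5.png",b)
for f in("s4","s5"):
    g=cv2.cvtColor(cv2.imread(f"pics/{f}.png"),cv2.COLOR_BGR2GRAY);print(np.c_[np.arange(204,234,1),g[204:234,252:274]])
```

```text
t 6.20 pos [ 0.5589 -0.0194  0.1324] xang 89.96 tilt 0.0021 F [-0.3  0.3  0.1] T [-0.05  0.06 -0.04] w 0.0335 ff 0.0 j6 -0.09
[[204  23  36  36  18  30  71  96 101 100 100  97 100  99  99  59  26  17  13  22  28  32  54]
 [205  23  16  26  28  41  63  92 102 103  99 100 102 101  93  68  22   7  23  31  24  37  58]
 [206  30  33  30  21  40  68  92  99  96 102 100  98  94  90  63  24  12  25  32  32  34  70]
 [207  22  31  18  31  39  62  88  96  93  93  90  93  92  85  62  27   5  34  32  26  50  69]
 [208  25  21  22  29  44  55  76  80  85  85  79  81  84  75  51  28  12  15  27  34  50  76]
 [209  30  29  11  35  31  52  62  73  74  73  73  71  71  70  53  39  21  23  36  42  53  81]
 [210  30  32  36  22  35  49  67  78  72  77  69  75  72  76  64  44  21  18  33  29  52  80]
 [211  26  14  30  26  37  42  70  78  73  75  71  78  75  83  70  46  30  22  22  35  56  81]
 [212  23  22  28  33  34  48  64  75  77  77  81  92  90  90  76  49  27  21  30  41  57  80]
 [213  29  25  21  27  34  45  62  74  69  75  84  96 101  92  82  57  28  19  34  37  50  82]
 [214  33  23  27  29  2
[... 4027 characters left out ...]
1  91  87  80  71  69  76  95 108]
 [227  77  69  75  72  78  83  90  89  89  95  92  93  90  89  83  83  78  72  73  93 123 127]
 [228  80  67  70  76  85  81  91  92  87  88  89  86  83  83  84  81  76  71  70 106 139 153]
 [229  83  71  76  72  80  82  84  88  85  90  82  90  87  88  92  95  84  73  82 117 148 161]
 [230 100  85  72  73  76  79  86  83  86  87  88  85  84  86 102 108  96  77  93 133 155 159]
 [231 125 105  90  82  82  80  84  86  86  84  89  88  89  83  97 104  89  92 112 141 155 160]
 [232 152 138 112  97  84  80  82  82  89  85  83  83  81  79  83  82  84 104 131 152 160 159]
 [233 161 152 137 118 105  91  82  82  81  85  84  83  81  82  74  87 100 131 152 159 156 157]]
```

>>> arm_command:
  delta_rot:
    - [0,0,0]
    - [0,0,0]
    - [0,0,0]
    - [0,0,0]
    - [0,0,0]
    - [0,0,0]
    - [0,0,0]
    - [0,0,0]
    - [0,0,0]
  slide:
    - [0,0,-1]
    - [0,0,-3]
    - [0,0,-3]
    - [3,1.2,0]
    - [3,1.2,0]
    - [3,1.2,0]
    - [3,1.2,0]
    - [3,1.2,0]
    - [3,1.2,0]
  jaw: [0.62,0.62,0.62,0.55,0.55,0.55,0.55,0.55,0.55]

```text
time_s: 7.0
position: [0.6319, 0.1628, 0.2042]
tool_rot: [0.707, 0.707, 0.0, 0.0]
force: [-0.7, 1.3, 0.3]
gripper_width: 0.0397
finger_force: 0.0
```

Run:
```python
from h import *
import plan;plan.state()
a=bot.capture("top");b=bot.capture("side");cv2.imwrite("pics/t6.png",a);cv2.imwrite("pics/s6.png",b)
u=np.array([.2987,.9544,0]);c=np.array([.5593,-.0237,0])
for z in(.059,.055,.05):print(z,proj("side",c+.0125*u+[0,0,z]),proj("side",c-.0105*u+[0,0,z]))
cv2.imwrite("pics/v6.png",np.hstack([crop(a,(274,180),18,400),crop(b,(262,220),22,400)]))
```

```text
t 7.00 pos [0.6319 0.1628 0.2042] xang 90.02 tilt 0.0003 F [-0.7  1.3  0.3] T [-0.07  0.03 -0.  ] w 0.0397 ff 0.0 j6 0.20
0.059 [261.7168275  210.86566541] [261.70766159 218.4186312 ]
0.055 [261.71500401 212.33447236] [261.70582711 219.89584741]
0.05 [261.71273757 214.16006406] [261.70354727 221.73169283]
```

View pics/v6.png

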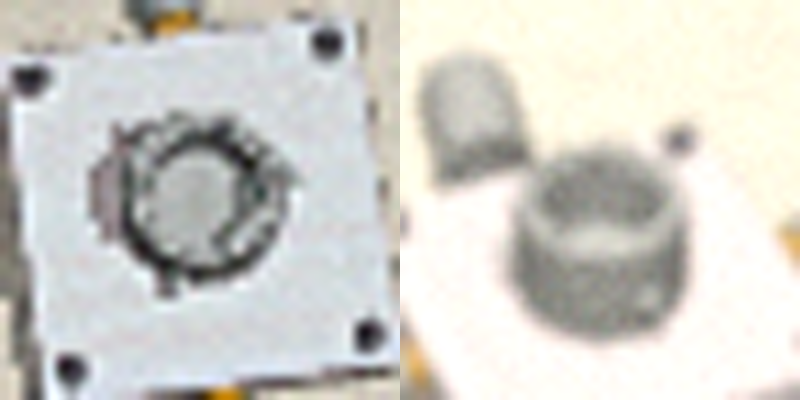

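The wide cup did not seat. It is now behind the cell, at about side (248,211) and top (271,162). I'll look closer.

Run:
```python
from h import *
a=cv2.imread("pics/t6.png");b=cv2.imread("pics/s6.png");a0=cv2.imread("pics/top0.png");b0=cv2.imread("pics/side0.png")
f=lambda im,c,h:cv2.resize(cv2.convertScaleAbs(im[c[1]-h:c[1]+h,c[0]-h:c[0]+h],alpha=2.2 if 0 else 1.5),(400,400),interpolation=cv2.INTER_NEAREST)
cv2.imwrite("pics/v7.png",np.hstack([f(a,(270,160),14),f(b,(249,210),16)]))
for x,y,c in((a,a0,(270,160)),(b,b0,(249,210))):
    d=cv2.absdiff(x,y).max(2)[c[1]-22:c[1]+22,c[0]-22:c[0]+22];m=(d>25).astype(np.uint8);n,l,st,ce=cv2.connectedComponentsWithStats(m)
    for k in range(1,n):
        if st[k,4]>15:print(st[k]+np.array([c[0]-22,c[1]-22,0,0,0]),ce[k]+np.array(c)-22)
```

```text
[242 204  13  15 140] [247.48571429 211.19285714]
```

View pics/v7.png

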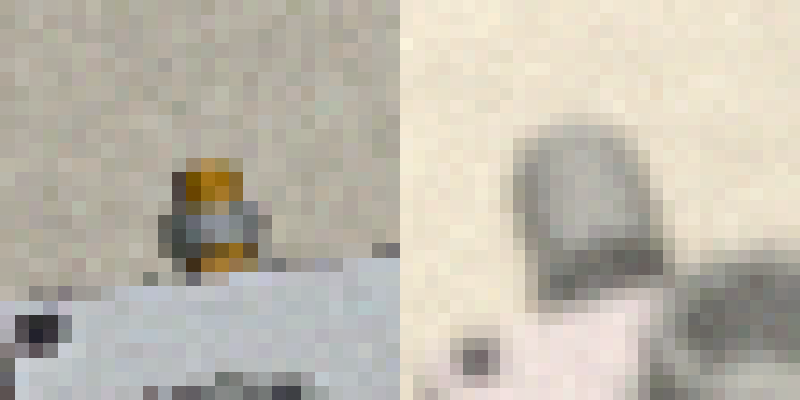

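Run:
```python
from h import *
a=cv2.imread("pics/t6.png");a0=cv2.imread("pics/top0.png")
p=onz("side",(247.5,211),.0125);q=proj("top",p);print(p,q)
c=np.round(q).astype(int)
d=cv2.absdiff(a,a0).max(2)
m=(d>25).astype(np.uint8);n,l,st,ce=cv2.connectedComponentsWithStats(m)
for k in range(1,n):
    if st[k,4]>8 and 180<ce[k][0]<330 and 100<ce[k][1]<260:print(st[k],ce[k].round(1))
import sys;np.set_printoptions(linewidth=250,threshold=sys.maxsize)
g=cv2.cvtColor(a,cv2.COLOR_BGR2GRAY);print(c);print(g[c[1]-14:c[1]+15,c[0]-14:c[0]+15])
```

```text
[0.54893306 0.04768792 0.0125    ] [249.49865254 185.32626187]
[240 180  16  11 102] [247.5 185.1]
[249 185]
[[117 114 116 121 106 112 110 112 117 121 115 116 118 118 119 117 116 121 118 118  60  71 138 134 132 131 127 124 126]
 [113 116 120 113 114 117 119 119 118 119 118 120 108 114 118 116 109 117 114 118  61  67 135 127 127 131 127 124 128]
 [119 117 112 111 110 111 116 108 114 117 117 119 117 112 115 113 111 111 116 116  56  57 135 130 125 121 126 123 127]
 [119 115 112 113 115 108 111 108 112 117 117 117 117 113 111 113 110 112 116 114  57  51 135 127 129 125 124 122 127]
 [121 113 116 115 114 116 111 115 117 113 116 120 119 116 111 114 114 112 116 118  71  60 127 128 125 122 127 126 129]
 [118 115 112 115 119 117 118 115 114 113 115 116 116 116 116 120 120 116 115 121 123  67 120 127 125 126 123 126 128]
 [116 112 109 117 120 116 114 113 109 113 120 121 117 114 116 117 119 120 113 115 119  71 107 130 127 122 129 124 125]
 [115 108 110 119 121 117 120 117 123 119 118 116 109 116 115 120 124 117 117 114 114  62  87 130 126 125 127 128 127]
 [115 111 118 122 121 114 119 120 122 1
[... 1760 characters left out ...]
117 118 121 121 116 114 118 117 121 119 117 116 116 112 115 115 112 116 114  76  68  74 134  41  29  80]
 [126 123 120 114 119 112 119 112 116 118 117 117 114 115 114 116 121 116 116 113 120 122 120  63  66 135  33  24  55]
 [120 124 118 119 117 122 122 117 118 123 121 117 120 116 117 119 120 118 115 123 123 119 121  64  61 142  90  53  98]
 [118 121 121 125 122 117 121 118 119 124 121 122 115 115 116 120 119 118 118 123 117 119 119  54  47 141 133 100 134]
 [122 116 120 124 119 117 115 118 118 117 114 111 118 118 122 120 113 119 119 120 116 126 122  74  73 116 107  74  56]
 [122 122 118 123 119 119 115 120 114 118 114 116 125 119 120 117 120 114 118 115 123 115 118 127 122  64  83  84  84]]
```

Run:
```python
from h import *
import plan
for q in((241.5,185),(255.5,186),(248.5,185.2)):print(onz("top",q,.0125))
print("block edges",[onz("top",q,.018) for q in((256,176),(258,196))])
plan.plan((.549,.047,.17,85),(.549,.047,.088,85))
```

```text
[0.55012485 0.06974827 0.0125    ]
[0.54683856 0.03116155 0.0125    ]
[0.54932144 0.05043927 0.0125    ]
block edges [array([0.57380591, 0.02944206, 0.018     ]), array([0.51803816, 0.02460188, 0.018     ])]
t 7.10 pos [0.6319 0.1655 0.203 ] xang 90.29 tilt 0.0016 F [-0.6 -0.4 -0.4] T [-0.14  0.09 -0.  ] w 0.0395 ff 0.0 j6 0.20
5 rot 0.0185 slides [[-2.36, -1.67, 0.66], [-2.39, -1.63, 0.66], [-2.42, -1.58, 0.66], [-2.45, -1.54, 0.66], [-2.48, -1.49, 0.66]]
3 rot -0.0 slides [-0.0, 0.0, 2.73]
```

>>> arm_command:
  delta_rot:
    - [0,0,0]
    - [0,0,0]
    - [0,0,0]
    - [0,0,0]
    - [0,0,0]
    - [0,0,0]
    - [0,0,0]
    - [0,0,0]
  slide:
    - [-2.36,-1.66,0.6]
    - [-2.36,-1.66,0.6]
    - [-2.36,-1.66,0.6]
    - [-2.36,-1.66,0.6]
    - [-2.36,-1.66,0.6]
    - [0,0,3]
    - [0,0,3]
    - [0,0,0]
  jaw: [0.4,0.4,0.4,0.4,0.4,0.4,0.4,0.4]

```text
time_s: 7.77
position: [0.5452, 0.0421, 0.1079]
tool_rot: [0.707, 0.707, -0.004, -0.003]
force: [-0.6, -0.5, -1.1]
gripper_width: 0.0525
finger_force: 0.0
```

```bash
python3 plan.py .549,.047,.088,90
```

```text
t 7.77 pos [0.5452 0.0421 0.1079] xang 89.94 tilt 0.0095 F [-0.6 -0.5 -1.1] T [-0.08  0.1   0.02] w 0.0525 ff 0.0 j6 0.02
1 rot -0.001 slides [0.49, 0.39, 1.98]
```

>>> arm_command:
  delta_rot:
    - [0,0,0]
    - [0,0,0]
    - [0,0,0]
    - [0,0,0]
    - [0,0,0]
  slide:
    - [0.3,0.1,0.7]
    - [0,0,0.7]
    - [0,0,0.4]
    - [0,0,0]
    - [0,0,0]
  jaw: [0.4,0.4,0.4,0.4,0.4]

```text
time_s: 8.18
position: [0.55, 0.0466, 0.0965]
tool_rot: [0.707, 0.707, 0.0, 0.0]
force: [-1.1, -0.1, 0.2]
gripper_width: 0.0528
finger_force: 0.0
```

```bash
python3 plan.py .549,.047,.086,90
```

```text
t 8.18 pos [0.55   0.0466 0.0965] xang 90.06 tilt 0.0010 F [-1.1 -0.1  0.2] T [-0.04  0.05  0.02] w 0.0528 ff 0.0 j6 0.02
1 rot 0.001 slides [0.04, -0.1, 1.05]
```

>>> arm_command:
  delta_rot:
    - [0,0,0]
    - [0,0,0]
    - [0,0,0]
    - [0,0,0]
    - [0,0,0]
    - [0,0,0]
    - [0,0,0]
  slide:
    - [0,0,0.5]
    - [0,0,0.4]
    - [0,0,0]
    - [0,0,0]
    - [0,0,0]
    - [0,0,0]
    - [0,0,0]
  jaw: [0.4,0.4,1,1,1,1,1]

```text
time_s: 8.77
position: [0.5497, 0.0464, 0.0868]
tool_rot: [0.707, 0.707, 0.0, 0.0]
force: [0.2, -0.2, -0.7]
gripper_width: 0.0233
finger_force: 20.0
```

```bash
python3 plan.py
```

```text
t 8.77 pos [0.5497 0.0464 0.0868] xang 90.03 tilt 0.0004 F [ 0.2 -0.2 -0.7] T [-0.11  0.07 -0.04] w 0.0233 ff 20.0 j6 0.02
```

>>> arm_command:
  delta_rot:
    - [0,0,0]
    - [0,0,0]
    - [0,0,0]
    - [0,0,0]
    - [0,0,0]
    - [0,0,0]
    - [0,0,0]
    - [0,0,0]
    - [0,0,0]
    - [0,0,0]
  slide:
    - [0,0,-1.5]
    - [0,0,-2.5]
    - [1.1,-2.7,0]
    - [1.1,-2.8,0]
    - [1.1,-2.8,0]
    - [1.1,-2.7,0]
    - [0,0,0]
    - [0,0,2]
    - [0,0,1.5]
    - [0,0,0.4]
  jaw: [1,1,1,1,1,1,1,1,1,1]

```text
time_s: 9.6
position: [0.439, 0.0902, 0.0864]
tool_rot: [0.707, 0.707, -0.001, -0.001]
force: [-10.3, -0.8, 22.4]
gripper_width: 0.0231
finger_force: 19.9
```

>>> arm_command:
  delta_rot:
    - [0,0,0]
    - [0,0,0]
    - [0,0,0]
    - [0,0,0]
    - [0,0,0]
  slide:
    - [0,0,0.1]
    - [0,0,0]
    - [0,0,0]
    - [0,0,0]
    - [0,0,0]
  jaw: [1,1,0.5,0.5,0.5]

```text
time_s: 10.02
position: [0.4399, 0.0902, 0.087]
tool_rot: [0.707, 0.707, 0.0, 0.0]
force: [-0.2, 0.2, -0.1]
gripper_width: 0.0397
finger_force: 0.0
```

```bash
python3 plan.py
```

```text
t 10.02 pos [0.4399 0.0902 0.087 ] xang 90.02 tilt 0.0006 F [-0.2  0.2 -0.1] T [-0.09  0.02 -0.01] w 0.0397 ff 0.0 j6 0.13
```

>>> arm_command:
  delta_rot:
    - [0,0,0]
    - [0,0.1122,0]
    - [0,0.1122,0]
    - [0,0.1122,0]
    - [0,0.1122,0]
    - [0,0.1122,0]
    - [0,0.1122,0]
    - [0,0.1122,0]
    - [0,0,0]
    - [0,0,0]
  slide:
    - [-0.22,0,-0.6]
    - [-0.84,0,0.05]
    - [-0.84,0,0.05]
    - [-0.84,0,0.05]
    - [-0.84,0,0.05]
    - [-0.84,0,0.05]
    - [-0.84,0,0.05]
    - [-0.84,0,0.05]
    - [0,0,0]
    - [0,0,0]
  jaw: [0.5,0.5,0.5,0.5,0.5,0.5,0.5,0.5,0.5,0.5]

```text
time_s: 10.85
position: [0.4394, 0.034, 0.0697]
tool_rot: [0.655, 0.652, 0.27, -0.271]
force: [0.2, -0.5, 0.5]
gripper_width: 0.0439
finger_force: 0.0
```

```bash
cat >> plan.py <<'E'
def grasp(L=.075):
    p,r=state();print("P",np.round(p+r[:,2]*L,4),"zdir",np.round(r[:,2],3))
E
python3 -c "
import plan;plan.grasp()"
```

```text
t 10.85 pos [0.4394 0.034  0.0697] xang 89.71 tilt 0.7841 F [ 0.2 -0.5  0.5] T [-0.38  0.1  -0.02] w 0.0439 ff 0.0 j6 -0.51
P [0.4394 0.087  0.0166] zdir [-0.001  0.706 -0.708]
```

>>> arm_command:
  delta_rot:
    - [0,0,0]
    - [0,0,0]
    - [0,0,0]
    - [0,0,0]
    - [0,0,0]
    - [0,0,0]
    - [0,0,0]
    - [0,0,0]
  slide:
    - [0,0,0]
    - [0,0,0]
    - [0,0,0]
    - [0,0,0]
    - [0.7,0,-0.7]
    - [1.4,0,-1.4]
    - [1.4,0,-1.4]
    - [0,0,0]
  jaw: [1,1,1,1,1,1,1,1]
  force: 35

```text
time_s: 11.52
position: [0.4411, 0.035, 0.1246]
tool_rot: [0.652, 0.655, 0.272, -0.268]
force: [0.7, 0.1, 0.6]
gripper_width: 0.0227
finger_force: 35.0
```

```bash
python3 -c "
import plan;plan.grasp()"
```

```text
t 11.52 pos [0.4411 0.035  0.1246] xang 90.46 tilt 0.7834 F [0.7 0.1 0.6] T [-0.41  0.05  0.02] w 0.0227 ff 35.0 j6 -0.45
P [0.4414 0.088  0.0714] zdir [ 0.004  0.706 -0.708]
```

>>> arm_command:
  delta_rot:
    - [0,-0.1122,0]
    - [0,-0.1122,0]
    - [0,-0.1122,0]
    - [0,-0.1122,0]
    - [0,-0.1122,0]
    - [0,-0.1122,0]
    - [0,-0.1122,0]
    - [0,-0.1122,0]
    - [0,-0.1122,0]
    - [0,-0.1122,0]
  slide:
    - [0.84,0,0.05]
    - [0.84,0,0.05]
    - [0.84,0,0.05]
    - [0.84,0,0.05]
    - [0.84,0,0.05]
    - [0.84,0,0.05]
    - [0.84,0,0.05]
    - [0.84,0,0.05]
    - [0.84,0,0.05]
    - [0.84,0,0.05]
  jaw: [1,1,1,1,1,1,1,1,1,1]

```text
time_s: 12.35
position: [0.4398, 0.114, 0.1388]
tool_rot: [0.697, 0.697, -0.118, 0.122]
force: [-0.9, -0.5, -1.5]
gripper_width: 0.0226
finger_force: 35.0
```

>>> arm_command:
  delta_rot:
    - [0,-0.1122,0]
    - [0,-0.1122,0]
    - [0,-0.1122,0]
    - [0,-0.1122,0]
    - [0,0,0]
    - [0,0,0]
    - [0,0,0]
  slide:
    - [0.84,0,0.05]
    - [0.84,0,0.05]
    - [0.84,0,0.05]
    - [0.84,0,0.05]
    - [0,0,0]
    - [0,0,0]
    - [0,0,0]
  jaw: [1,1,1,1,1,1,1]

```text
time_s: 12.93
position: [0.4396, 0.1412, 0.12]
tool_rot: [0.653, 0.654, -0.269, 0.27]
force: [-1.4, -0.4, -0.8]
gripper_width: 0.0225
finger_force: 35.0
```

Run:
```python
from h import *
import plan;plan.grasp()
a=bot.capture("side");cv2.imwrite("pics/s8.png",a);q=proj("side",np.array(bot.get_obs()["position"])+[0,-.053,-.053]);print(q)
cv2.imwrite("pics/v8.png",crop(a,q,30,500))
```

```text
t 12.93 pos [0.4396 0.1412 0.12  ] xang 90.03 tilt 0.7826 F [-1.4 -0.4 -0.8] T [ 0.33  0.02 -0.01] w 0.0225 ff 35.0 j6 0.58
P [0.4397 0.0884 0.0668] zdir [ 0.001 -0.705 -0.709]
[192.95538493 189.62313329]
```

View pics/v8.png

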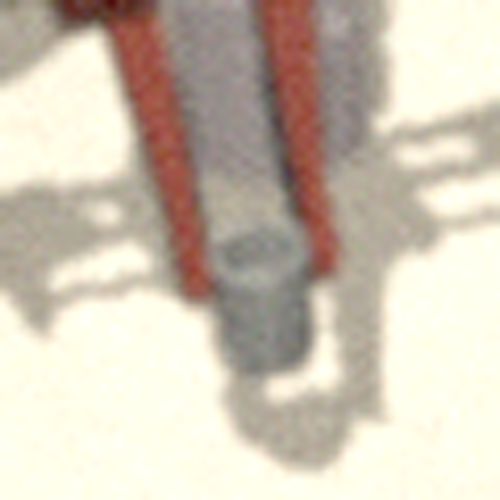

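>>> arm_command:
  delta_rot:
    - [0,0,0]
    - [0,0,0]
    - [0,0,0]
    - [0,0,0]
    - [0,0,0]
    - [0,0,0]
  slide:
    - [0.8,0,0.8]
    - [0.8,0,0.8]
    - [0.6,0,0.6]
    - [0.2,0,0.2]
    - [0,0,0]
    - [0,0,0]
  jaw: [1,1,1,1,1,1]

```text
time_s: 13.48
position: [0.4394, 0.141, 0.0855]
tool_rot: [0.653, 0.653, -0.271, 0.271]
force: [0.3, 1.0, 0.0]
gripper_width: 0.0229
finger_force: 35.0
```

>>> arm_command:
  delta_rot:
    - [0,0,0]
    - [0,0,0]
    - [0,0,0]
  slide:
    - [0.2,0,0.2]
    - [0.2,0,0.2]
    - [0,0,0]
  jaw: [1,1,1]

```text
time_s: 13.73
position: [0.4394, 0.1413, 0.0796]
tool_rot: [0.653, 0.654, -0.271, 0.271]
force: [-0.4, -0.3, -0.3]
gripper_width: 0.023
finger_force: 35.0
```

```bash
python3 -c "
import plan;plan.grasp()"
```

```text
t 13.73 pos [0.4394 0.1413 0.0796] xang 90.06 tilt 0.7854 F [-0.4 -0.3 -0.3] T [ 0.32  0.14 -0.03] w 0.0230 ff 35.0 j6 0.63
P [0.4394 0.0882 0.0266] zdir [ 0.    -0.707 -0.707]
```

>>> arm_command:
  delta_rot:
    - [0,0,0]
    - [0,0,0]
    - [0,0,0]
    - [0,0,0]
  slide:
    - [0.15,0,0.15]
    - [0.15,0,0.15]
    - [0,0,0]
    - [0,0,0]
  jaw: [1,1,1,1]

```text
time_s: 14.07
position: [0.4396, 0.1413, 0.076]
tool_rot: [0.653, 0.653, -0.27, 0.271]
force: [0.5, 0.1, 1.3]
gripper_width: 0.0229
finger_force: 35.0
```

>>> arm_command:
  delta_rot:
    - [0,0,0]
    - [0,0,0]
    - [0,0,0]
  slide:
    - [0.15,0,0.15]
    - [0.07,0,0.07]
    - [0,0,0]
  jaw: [1,1,1]

```text
time_s: 14.32
position: [0.4399, 0.1412, 0.0756]
tool_rot: [0.654, 0.652, -0.271, 0.272]
force: [-4.3, 2.0, 14.8]
gripper_width: 0.023
finger_force: 35.0
```

>>> arm_command:
  delta_rot:
    - [0,0,0]
    - [0,0,0]
    - [0,0,0]
    - [0,0,0]
    - [0,0,0]
    - [0,0,0]
    - [0,0,0]
    - [0,0,0]
  slide:
    - [-0.15,0,-0.15]
    - [0,0,0]
    - [0,0,0]
    - [0,0,0]
    - [0,0,0]
    - [0,0,-2]
    - [0,0,-3]
    - [0,0,-3]
  jaw: [1,1,0.5,0.5,0.5,0.5,0.5,0.5]

```text
time_s: 14.98
position: [0.4389, 0.1977, 0.1309]
tool_rot: [0.653, 0.653, -0.272, 0.27]
force: [0.6, -0.2, 0.2]
gripper_width: 0.044
finger_force: 0.0
```

Run:
```python
from h import *
import plan;plan.grasp()
b=bot.capture("side");a=bot.capture("top");cv2.imwrite("pics/s9.png",b);cv2.imwrite("pics/t9.png",a)
q=proj("side",[.44,.088,.0175]);print(q,sidepos(b,q,.035,.0125,.0105));print(proj("top",[.44,.088,.0175]))
try:print(sil(a,proj("top",[.44,.088,.0175]),14))
except Exception as e:print(e)
```

```text
t 14.98 pos [0.4389 0.1977 0.1309] xang 90.11 tilt 0.7868 F [ 0.6 -0.2  0.2] T [0.28 0.02 0.08] w 0.0440 ff 0.0 j6 0.63
P [0.4387 0.1446 0.0779] zdir [-0.002 -0.708 -0.706]
[195.01533321 207.36110931] (array([0.4425, 0.0772, 0.438 , 0.078 ]), array([189.5, 202.5, 200.5, 219.5, 191. ]))
[234.8739093  224.87194239]
(np.float64(229.5), np.float64(242.5), np.float64(219.5), np.float64(229.5), np.int32(79))
```

>>> arm_command:
  delta_rot:
    - [0,0,0]
    - [0,0,0]
    - [0,0.1122,0]
    - [0,0.1122,0]
    - [0,0.1122,0]
    - [0,0.1122,0]
    - [0,0.1122,0]
    - [0,0.1122,0]
    - [0,0.1122,0]
    - [0,0,0]
  slide:
    - [-3,0,0]
    - [-3,0,0]
    - [0,0,0]
    - [0,0,0]
    - [0,0,0]
    - [0,0,0]
    - [0,0,0]
    - [0,0,0]
    - [0,0,0]
    - [0,0,0]
  jaw: [0.5,0.5,0.5,0.5,0.5,0.5,0.5,0.5,0.5,0.5]
  force: 20

```text
time_s: 15.92
position: [0.4395, 0.1533, 0.1732]
tool_rot: [0.708, 0.706, 0.002, -0.001]
force: [-0.0, -0.1, 1.2]
gripper_width: 0.0442
finger_force: 0.0
```

>>> arm_command:
  delta_rot:
    - [0,0,0]
    - [0,0,0]
    - [0,0,0]
    - [0,0,0]
    - [0,0,0]
    - [0,0,0]
  slide:
    - [-2.5,0,0.5]
    - [-2.5,0,0.5]
    - [-2.4,0,0.5]
    - [0,0,0]
    - [0,0,0]
    - [0,0,0]
  jaw: [0.5,0.5,0.5,0.5,0.5,0.5]

```text
time_s: 16.42
position: [0.4394, 0.0818, 0.1582]
tool_rot: [0.707, 0.707, -0.001, -0.0]
force: [0.3, 0.4, -1.0]
gripper_width: 0.0437
finger_force: 0.0
```

```bash
python3 plan.py .44,.081,.104,90
```

```text
t 16.42 pos [0.4394 0.0818 0.1582] xang 90.01 tilt 0.0018 F [ 0.3  0.4 -1. ] T [-0.02  0.03  0.06] w 0.0437 ff 0.0 j6 0.11
2 rot 0.0001 slides [-0.04, 0.04, 2.71]
```

>>> arm_command:
  delta_rot:
    - [0,0,0.1122]
    - [0,0,0.1122]
    - [0,0,0.1122]
    - [0,0,0.1122]
    - [0,0,0.1122]
    - [0,0,0.1122]
    - [0,0,0.1122]
    - [0,0,0.1122]
    - [0,0,0.1122]
    - [0,0,0.1122]
  slide:
    - [0,0,0]
    - [0,0,0]
    - [0,0,0]
    - [0,0,0]
    - [0,0,0]
    - [0,0,0]
    - [0,0,0]
    - [0,0,0]
    - [0,0,0]
    - [0,0,0]
  jaw: [0.35,0.35,0.35,0.35,0.35,0.35,0.35,0.35,0.35,0.35]

```text
time_s: 17.25
position: [0.4395, 0.0826, 0.1588]
tool_rot: [0.975, 0.221, -0.0, 0.0]
force: [1.0, -0.3, -0.2]
gripper_width: 0.0573
finger_force: 0.0
```

>>> arm_command:
  delta_rot:
    - [0,0,0.1122]
    - [0,0,0.1122]
    - [0,0,0.1122]
    - [0,0,0.1122]
    - [0,0,0]
    - [0,0,0]
    - [0,0,0]
    - [0,0,0]
    - [0,0,0]
  slide:
    - [0,0,0]
    - [0,0,0]
    - [0,0,0]
    - [0,0,0]
    - [0,0,2]
    - [0,0,2]
    - [0,0,1.3]
    - [0,0,0]
    - [0,0,0]
  jaw: [0.35,0.35,0.35,0.35,0.35,0.35,0.35,0.35,0.35]

```text
time_s: 18.0
position: [0.4391, 0.0822, 0.1053]
tool_rot: [1.0, 0.001, -0.001, 0.0]
force: [0.7, 0.3, -0.5]
gripper_width: 0.0571
finger_force: 0.0
```

```bash
python3 plan.py .44,.081,.104,0
```

```text
t 18.00 pos [0.4391 0.0822 0.1053] xang 0.11 tilt 0.0020 F [ 0.7  0.3 -0.5] T [-0.02  0.14  0.01] w 0.0571 ff 0.0 j6 1.68
1 rot 0.002 slides [0.09, 0.12, 0.13]
```

>>> arm_command:
  delta_rot:
    - [0,0,0]
    - [0,0,0]
    - [0,0,0]
    - [0,0,0]
    - [0,0,0]
    - [0,0,0]
    - [0,0,0]
    - [0,0,0]
  slide:
    - [0,0,0.8]
    - [0,0,0.7]
    - [0,0,0]
    - [0,0,0]
    - [0,0,0]
    - [0,0,0]
    - [0,0,0]
    - [0,0,0]
  jaw: [0.5,0.55,0.6,0.65,0.7,1,1,1]
  force: 5

```text
time_s: 18.67
position: [0.4398, 0.0813, 0.0912]
tool_rot: [1.0, 0.0, 0.0, -0.0]
force: [0.3, 0.3, 0.5]
gripper_width: 0.024
finger_force: 5.0
```

```bash
python3 plan.py
```

```text
t 18.67 pos [0.4398 0.0813 0.0912] xang 0.02 tilt 0.0008 F [0.3 0.3 0.5] T [0.01 0.13 0.  ] w 0.0240 ff 5.0 j6 1.68
```

>>> arm_command:
  delta_rot:
    - [0,0,0]
    - [0,0,0]
    - [0,0,0]
    - [0,0,0]
    - [0,0,0]
    - [0,0,0]
    - [0,0,0]
  slide:
    - [0,0,0]
    - [0,0,0]
    - [0,0,0]
    - [0,0,-3]
    - [0,0,-3]
    - [0,0,-2]
    - [0,0,0]
  jaw: [0.6,0.5,0.5,0.5,0.5,0.5,0.5]

```text
time_s: 19.25
position: [0.4413, 0.0816, 0.176]
tool_rot: [1.0, 0.0, 0.004, -0.0]
force: [0.1, 1.5, 1.2]
gripper_width: 0.0439
finger_force: 0.0
```

Run:
```python
from h import *
import plan;plan.state()
b=bot.capture("side");cv2.imwrite("pics/s10.png",b);plan.state()
s9=cv2.imread("pics/s9.png")
for im in(s9,b):
  for th in(18,28,40):
    print(sidepos(im,(195,209),.035,.0125,.0105,th))
import sys;np.set_printoptions(linewidth=250,threshold=sys.maxsize)
g=cv2.cvtColor(b,cv2.COLOR_BGR2GRAY);print(g[194:224,184:208])
```

```text
t 19.25 pos [0.4413 0.0816 0.176 ] xang 0.03 tilt 0.0082 F [0.1 1.5 1.2] T [-0.03  0.13  0.03] w 0.0439 ff 0.0 j6 1.68
t 19.30 pos [0.4407 0.0815 0.1734] xang 0.03 tilt 0.0051 F [-0.4  0.4  0.2] T [-0.06  0.11  0.01] w 0.0439 ff 0.0 j6 1.68
(array([0.4415, 0.0775, 0.4369, 0.0783]), array([188.5, 202.5, 200.5, 219.5, 211. ]))
(array([0.4425, 0.0772, 0.438 , 0.078 ]), array([189.5, 202.5, 200.5, 219.5, 191. ]))
(array([0.4408, 0.0741, 0.4375, 0.0815]), array([189.5, 201.5, 201.5, 218.5, 173. ]))
(array([0.4488, 0.127 , 0.4317, 0.0631]), array([ 172.5,  216.5,  186.5,  224.5, 1041. ]))
(array([0.4488, 0.127 , 0.4323, 0.0662]), array([172.5, 216.5, 186.5, 223.5, 997. ]))
(array([0.4488, 0.127 , 0.4323, 0.0662]), array([172.5, 216.5, 186.5, 223.5, 931. ]))
[[154 148 145 138 115 104 103  99 105 100 104 102 102 101 102 105  99 102 100 102  99  99  99 104]
 [145 137 130 117 105 101  99 103 101 102  98 102 101  97 104 102  99 102  95 100  99 103 100 100]
 [114 114 106 108  99 103 101  98  96 102 104  96 100 103  97  99  97  94  94  98  98  98 101 105]
 [100 101 100 101 101 102 100 106 101  97
[... 1932 characters left out ...]
6  97]
 [155 151 151 152 157 158 153 135 108  86  75  73  74  68  62  65  75  91  93 101 102 104  98 100]
 [152 153 153 156 155 154 156 145 132 108  88  88  82  81  75  79  89  95 100 102  99  97 100  96]
 [156 154 153 152 152 154 158 149 143 135 119 117 116 113  97  92  95  96 101 102  96 102 102 101]
 [153 155 156 155 156 158 154 154 152 151 148 147 141 139 113 103 101 101  99  97 100 101  95  95]
 [156 155 157 156 156 157 153 155 153 150 152 153 152 139 116 100  95  98 101 100  98  97 100 102]
 [156 156 154 156 155 152 155 156 151 154 153 153 147 132 108  98  95  97 101 108 108 105 107 111]
 [154 153 155 156 154 157 155 153 158 159 156 158 152 134 117 106 102 105 110 123 124 129 125 132]]
```

Run:
```python
from h import *
o,d=ray("side",(195.6,210));u=d[:2]/np.hypot(*d[:2])
print(onz("side",(195.6,200.9),.035)[:2]-.0125*u, onz("side",(195.0,219.0),.0)[:2]+.0105*u)
a=cv2.imread("pics/t9.png");g=cv2.cvtColor(a,cv2.COLOR_BGR2GRAY);print(g[216:233,226:247])
b=cv2.imread("pics/s9.png");g=cv2.cvtColor(b,cv2.COLOR_BGR2GRAY);print(g[197:205,188:204]);
```

```text
[0.44142206 0.07607479] [0.43617293 0.08025739]
[[125 120 116 123 129 129 119 123 122 128 125 122 122 125 123 122 122 124
  118 120 123]
 [126 125 120 125 130 127 125 118 124 124 129 127 119 127 123 123 124 120
  120 121 124]
 [118 122 120 123 124 122 124 125 124 127 123 124 123 129 122 124 127 120
  126 121 123]
 [123 123 130 122 122 126 119 120 122 125 132 130 125 128 127 127 124 120
  124 125 118]
 [124 123 121 128 132 122  70  73  66  74  78 106 100 109 128 121 126 122
  125 122 121]
 [124 120 126 131 120  68  69  73  58  66  15  34  25  45 108 128 129 127
  119 124 120]
 [124 124 129 127  65  68  77  79  95  33  59  94  87  35  32 112 122 125
  122 124 122]
 [125 124 129 126  65  78  83 102  10  56 122 111 111  58  57  53  91 124
  122 119 124]
 [124 125 120 125  75  68  81 107  34 100 112 104 105  57  64  67  89 130
  126 122 121]
 [122 125 124 130 126  68  77 104  38 121 107 105 102  58  64  52  72 131
  120 122 122]
 [126 125 123 121 124  77  73  89  43 115 104 103  56  59  67  93  70 127
  122 126 122]
 [121 125 123 123 125 129  89 136  80  76  55  60  63  64  66  74 110 122
[... 298 characters left out ...]
19 127 126 116 121 124 125 124 126 126 121 126 121 123 124
  123 122 121]
 [127 129 122 119 126 120 119 122 126 121 117 126 123 120 123 124 128 123
  124 123 122]]
[[152 156 152 151 155 151 151 154 156 153 154 153 151 152 149 152]
 [152 154 155 150 155 153 151 153 157 154 154 151 153 153 152 151]
 [155 150 155 153 151 153 154 152 152 150 154 154 155 156 154 156]
 [151 152 153 152 153 150 147 148 144 144 152 153 156 153 155 154]
 [154 153 150 150 144 136 126 122 128 130 138 150 154 158 149 155]
 [154 153 146 127 124 112  95  94  94 101 114 130 148 149 155 153]
 [155 148 133 108  92  84  77  75  77  80  85 105 130 153 156 152]
 [156 144 118  84  71  69  72  75  80  75  75  84 122 145 156 157]]
```

Run:
```python
from h import *
print(onz("top",(238.3,224.8),.035), onz("top",(273.6,180.2),.018))
a=cv2.imread("pics/t6.png")
g=cv2.cvtColor(a,cv2.COLOR_BGR2GRAY)[160:202,252:296]
# bolt holes: dark blobs on the bright block
m=((g<75)).astype(np.uint8);n,l,st,ce=cv2.connectedComponentsWithStats(m)
for k in range(1,n):
    if 2<st[k,4]<25:
        w=(l==k);y,x=np.nonzero(cv2.dilate(w.astype(np.uint8),np.ones((3,3))));v=np.clip(125.-g[y,x],0,None);print(st[k],np.round([252+(x*v).sum()/v.sum(),160+(y*v).sum()/v.sum()],2))
```

```text
[0.43868404 0.07784667 0.035     ] [ 0.56141401 -0.01876864  0.018     ]
[15  0  7  6 21] [269.98 162.31]
[32  5  3  2  6] [284.98 165.43]
[5 8 3 3 7] [258.12 168.81]
[ 0 28  3  3  8] [253.04 188.48]
[36 31  3  3  7] [288.74 191.72]
[ 9 34  3  3  6] [261.89 194.9 ]
[34 35  5  1  5] [287.71 195.23]
[10 38  7  1  7] [264.87 198.09]
```

>>> arm_command:
  delta_rot:
    - [0,0,0]
    - [0,0,0]
    - [0,0,0]
    - [0,0,0]
    - [0,0,0]
    - [0,0,0]
    - [0,0,0]
    - [0,0,0]
    - [0,0,0]
  slide:
    - [0,0,2.5]
    - [0,0,2.5]
    - [0,0,1.4]
    - [0,0,0.3]
    - [0,0,0]
    - [0,0,0]
    - [0,0,0]
    - [0,0,0]
    - [0,0,0]
  jaw: [0.5,0.5,0.5,0.5,0.5,0.6,1,1,1]
  force: 35

```text
time_s: 20.05
position: [0.4401, 0.0814, 0.1049]
tool_rot: [1.0, 0.0, 0.001, -0.0]
force: [0.1, 0.2, 1.2]
gripper_width: 0.0229
finger_force: 35.0
```

```bash
python3 plan.py .44,.0815,.175,0 .561,-.0175,.175,0
```

```text
t 20.05 pos [0.4401 0.0814 0.1049] xang 0.03 tilt 0.0020 F [0.1 0.2 1.2] T [ 0.02  0.13 -0.06] w 0.0229 ff 35.0 j6 1.68
3 rot 0.0002 slides [0.0, -0.0, -2.34]
5 rot -0.0 slides [2.42, 1.98, 0.0]
```

>>> arm_command:
  delta_rot:
    - [0,0,0]
    - [0,0,0]
    - [0,0,0]
    - [0,0,0]
    - [0,0,0]
    - [0,0,0]
    - [0,0,0]
    - [0,0,0]
    - [0,0,0]
    - [0,0,0]
  slide:
    - [0,0,-1.5]
    - [0,0,-3]
    - [0,0,-2.5]
    - [2.42,1.98,0]
    - [2.42,1.98,0]
    - [2.42,1.98,0]
    - [2.42,1.98,0]
    - [2.42,1.98,0]
    - [0,0,0]
    - [0,0,0]
  jaw: [1,1,1,1,1,1,1,1,1,1]

```text
time_s: 20.88
position: [0.5611, -0.0185, 0.1733]
tool_rot: [1.0, -0.001, -0.001, -0.0]
force: [-0.4, -0.1, -0.3]
gripper_width: 0.0232
finger_force: 35.0
```

>>> arm_command:
  delta_rot:
    - [0,0,0]
    - [0,0,0]
    - [0,0,0]
  slide:
    - [0,0,1.2]
    - [0,0,0]
    - [0,0,0]
  jaw: [1,1,1]

```text
time_s: 21.13
position: [0.5595, -0.0167, 0.1608]
tool_rot: [1.0, 0.001, -0.001, -0.0]
force: [0.7, -0.5, -0.4]
gripper_width: 0.023
finger_force: 35.0
```

```bash
python3 plan.py .561,-.0175,.155,0
```

```text
t 21.13 pos [ 0.5595 -0.0167  0.1608] xang 0.09 tilt 0.0019 F [ 0.7 -0.5 -0.4] T [0.03 0.17 0.06] w 0.0230 ff 35.0 j6 1.48
1 rot 0.0015 slides [0.15, 0.08, 0.58]
```

>>> arm_command:
  delta_rot:
    - [0,0,0]
    - [0,0,0]
    - [0,0,0]
    - [0,0,0]
    - [0,0,0]
  slide:
    - [0,0,0.8]
    - [0,0,0.5]
    - [0,0,0.3]
    - [0,0,0]
    - [0,0,0]
  jaw: [1,1,1,1,1]

```text
time_s: 21.55
position: [0.5604, -0.0175, 0.1455]
tool_rot: [1.0, 0.0, -0.0, -0.0]
force: [0.1, 0.0, -1.0]
gripper_width: 0.0234
finger_force: 35.0
```

```bash
python3 plan.py
```

```text
t 21.55 pos [ 0.5604 -0.0175  0.1455] xang 0.04 tilt 0.0005 F [ 0.1  0.  -1. ] T [-0.02  0.14  0.02] w 0.0234 ff 35.0 j6 1.48
```

>>> arm_command:
  delta_rot:
    - [0,0,0]
    - [0,0,0]
    - [0,0,0]
    - [0,0,0]
    - [0,0,0]
  slide:
    - [0,0,0.3]
    - [0,0,0.3]
    - [0,0,0.2]
    - [0,0,0]
    - [0,0,0]
  jaw: [1,1,1,1,1]

```text
time_s: 21.97
position: [0.5605, -0.0176, 0.1375]
tool_rot: [1.0, 0.0, -0.0, -0.0]
force: [-0.1, 0.4, -1.3]
gripper_width: 0.0233
finger_force: 35.0
```

```bash
python3 plan.py
```

```text
t 21.97 pos [ 0.5605 -0.0176  0.1375] xang 0.02 tilt 0.0005 F [-0.1  0.4 -1.3] T [-0.02  0.12 -0.05] w 0.0233 ff 35.0 j6 1.48
```

Foot at about 0.0326, well inside the seat with no side force. I'll lower it the remaining 8 mm.

>>> arm_command:
  delta_rot:
    - [0,0,0]
    - [0,0,0]
    - [0,0,0]
    - [0,0,0]
    - [0,0,0]
  slide:
    - [0,0,0.3]
    - [0,0,0.3]
    - [0,0,0.2]
    - [0,0,0]
    - [0,0,0]
  jaw: [1,1,1,1,1]

```text
time_s: 22.38
position: [0.5605, -0.0175, 0.1296]
tool_rot: [1.0, 0.0, -0.0, -0.0]
force: [-0.0, -0.2, -1.2]
gripper_width: 0.023
finger_force: 35.0
```

```bash
python3 plan.py
```

```text
t 22.38 pos [ 0.5605 -0.0175  0.1296] xang 0.03 tilt 0.0004 F [-0.  -0.2 -1.2] T [0.01 0.09 0.02] w 0.0230 ff 35.0 j6 1.48
```

>>> arm_command:
  delta_rot:
    - [0,0,0]
    - [0,0,0]
    - [0,0,0]
    - [0,0,0]
    - [0,0,0]
    - [0,0,0]
    - [0,0,0]
  slide:
    - [0,0,0]
    - [0,0,0]
    - [0,0,0]
    - [0,0,-0.5]
    - [0,0,-2.5]
    - [0,0,-3]
    - [0,0,0]
  jaw: [0.65,0.6,0.6,0.6,0.6,0.6,0.6]

```text
time_s: 22.97
position: [0.5625, -0.0177, 0.197]
tool_rot: [1.0, 0.0, 0.005, 0.0]
force: [0.9, 0.1, 1.2]
gripper_width: 0.035
finger_force: 0.0
```

Run:
```python
from h import *
import plan
b=bot.capture("side");cv2.imwrite("pics/s11.png",b)
g=cv2.cvtColor(b,cv2.COLOR_BGR2GRAY);print(g[203:230,250:274])
plan.plan((.65,.2055,.16,90))
```

```text
[[110  99  98 100  97 102 102  96  98 101  98  99  99  99 100 101 100  97
   99  99  96  98 105 102]
 [108 100 101  97 100  98 100  98  96 101 102  98  99  97 101  98  97  98
   97  94 100  97 101  99]
 [102 103 100  99 104  99  99  98 101  98 101 100  99 100  95 100  97  99
  102 102 101  98  95  97]
 [ 99 104 104 102 103  98  99  99  97  96  99 101  98 103 101  97 101  98
  100 102 104 103  97  96]
 [ 98 102  98  96 102  98 100 102  97  95  96 103 102 104 102  96 100  96
   99 103  91 102 100  98]
 [ 98 102  99  97 100  99  98 101 100  99 101 102 100 101 102 104  98 100
   96 101 100  99  97 105]
 [111 107 105 102  99  99 100  98  99  98 101  96  99 100  98 100  99 101
   98  96 100  98 101  99]
 [125 121 116 104 105 103  93  98  97  95  93  91  98  93  96 102 103  99
   95  94  98  93  92  99]
 [148 144 135 130 123 110  98  93  87  87  82  82  82  80  89  95  98  96
   97  88  80  77  87 101]
 [154 152 150 148 141 122 106  89  83  72  72  69  67  66  72  78  89  99
   85  69  58  66  77  92]
 [151 151 155 153 151 131 108  79  67  65  64  64  66  69  62  67  79  92
   90  65  50  5
[... 1363 characters left out ...]
89  90  88  87  76  72  65  66  67
   61  64  67  79  94 104]
 [144 118  99  77  70  75  81  78  81  83  84  87  79  80  70  67  66  61
   60  58  65  80  95 101]
 [149 133 109  84  67  74  76  84  79  87  84  88  88  76  70  68  69  64
   64  63  63  84  93  99]]
t 23.02 pos [ 0.5621 -0.0177  0.1945] xang 0.03 tilt 0.0078 F [ 0.4 -0.5 -0.3] T [ 0.01  0.17 -0.03] w 0.0351 ff 0.0 j6 1.48
14 rot -0.1122 slides [[0.63, -1.59, 0.25], [0.8, -1.51, 0.25], [0.97, -1.41, 0.25], [1.12, -1.3, 0.25], [1.26, -1.16, 0.25], [1.38, -1.02, 0.25], [1.48, -0.86, 0.25], [1.57, -0.68, 0.25], [1.64, -0.5, 0.25], [1.68, -0.32, 0.25], [1.71, -0.13, 0.25], [1.71, 0.06, 0.25], [1.69, 0.26, 0.25], [1.65, 0.44, 0.25]]
```

The wide cup's far rim shows at row 211 and 210.9 was expected, so it is seated. Next is the narrow cup.

>>> arm_command:
  delta_rot:
    - [0,0,-0.1122]
    - [0,0,-0.1122]
    - [0,0,-0.1122]
    - [0,0,-0.1122]
    - [0,0,-0.1122]
    - [0,0,-0.1122]
    - [0,0,-0.1122]
    - [0,0,-0.1122]
    - [0,0,-0.1122]
    - [0,0,-0.1122]
  slide:
    - [0.63,-1.59,0]
    - [0.8,-1.51,0]
    - [0.97,-1.41,0]
    - [1.12,-1.3,0.2]
    - [1.26,-1.16,0.3]
    - [1.38,-1.02,0.3]
    - [1.48,-0.86,0.3]
    - [1.57,-0.68,0.3]
    - [1.64,-0.5,0.3]
    - [1.68,-0.32,0.4]
  jaw: [0.6,0.6,0.6,0.6,0.6,0.6,0.6,0.6,0.6,0.6]
  force: 5

```text
time_s: 23.85
position: [0.6233, 0.1426, 0.1679]
tool_rot: [0.845, 0.535, -0.0, -0.0]
force: [0.6, -0.8, 0.2]
gripper_width: 0.0352
finger_force: 0.0
```

>>> arm_command:
  delta_rot:
    - [0,0,-0.1122]
    - [0,0,-0.1122]
    - [0,0,-0.1122]
    - [0,0,-0.1122]
    - [0,0,0]
    - [0,0,0]
    - [0,0,0]
  slide:
    - [1.71,-0.13,0.3]
    - [1.71,0.06,0.3]
    - [1.69,0.26,0.3]
    - [1.65,0.44,0.3]
    - [0,0,0]
    - [0,0,0]
    - [0,0,0]
  jaw: [0.5,0.5,0.5,0.5,0.5,0.5,0.5]

```text
time_s: 24.43
position: [0.648, 0.2049, 0.1563]
tool_rot: [0.708, 0.706, -0.001, -0.0]
force: [0.8, 0.3, 0.8]
gripper_width: 0.0437
finger_force: 0.0
```

Run:
```python
from h import *
import plan
b=bot.capture("side");cv2.imwrite("pics/s12.png",b)
plan.plan((.65,.2055,.09,90))
p=np.array([.65,.2055,0]);print(proj("side",p),proj("side",p+[0,0,.045]))
g=cv2.cvtColor(b,cv2.COLOR_BGR2GRAY);print(g[130:176,258:286:1])
```

```text
t 24.48 pos [0.648  0.2046 0.1567] xang 89.86 tilt 0.0006 F [ 0.1  0.2 -0.6] T [-0.07  0.03  0.07] w 0.0440 ff 0.0 j6 0.26
2 rot -0.0012 slides [0.05, 0.1, 3.33]
[268.98354502 167.28436941] [269.17381534 152.41486877]
[[ 17  32  44 ...  72  94  96]
 [ 20  26  50 ...  83  90  96]
 [ 24  18  48 ...  84  99 104]
 ...
 [157 155 156 ... 153 153 155]
 [157 157 160 ... 156 152 153]
 [155 157 154 ... 152 152 151]]
```

>>> arm_command:
  delta_rot:
    - [0,0,0]
    - [0,0,0]
    - [0,0,0]
    - [0,0,0]
    - [0,0,0]
    - [0,0,0]
    - [0,0,0]
    - [0,0,0]
    - [0,0,0]
    - [0,0,0]
  slide:
    - [0.1,0.1,2.5]
    - [0,0,2.5]
    - [0,0,1.7]
    - [0,0,0]
    - [0,0,0]
    - [0,0,0]
    - [0,0,0]
    - [0,0,0]
    - [0,0,0]
    - [0,0,0]
  jaw: [0.5,0.5,0.5,0.5,0.6,0.65,0.7,0.75,1,1]

```text
time_s: 25.32
position: [0.6499, 0.2066, 0.0914]
tool_rot: [0.707, 0.707, 0.001, 0.001]
force: [0.5, -0.2, 3.2]
gripper_width: 0.0178
finger_force: 5.0
```

```bash
python3 plan.py
```

```text
t 25.32 pos [0.6499 0.2066 0.0914] xang 90.02 tilt 0.0027 F [ 0.5 -0.2  3.2] T [-0.09 -0.02 -0.02] w 0.0178 ff 5.0 j6 0.26
```

>>> arm_command:
  delta_rot:
    - [0,0,0]
    - [0,0,0]
    - [0,0,0]
    - [0,0,0]
    - [0,0,0]
    - [0,0,0]
    - [0,0,0.1122]
    - [0,0,0.1122]
    - [0,0,0.1122]
    - [0,0,0.1122]
  slide:
    - [0,0,0]
    - [0,0,0]
    - [0,0,0]
    - [0,0,-2]
    - [0,0,-2]
    - [0,0,-1]
    - [0,0,0]
    - [0,0,0]
    - [0,0,0]
    - [0,0,0]
  jaw: [0.7,0.6,0.6,0.6,0.5,0.5,0.5,0.5,0.5,0.5]

```text
time_s: 26.15
position: [0.6491, 0.2065, 0.1395]
tool_rot: [0.848, 0.53, -0.0, -0.0]
force: [-0.3, -0.2, 1.0]
gripper_width: 0.0438
finger_force: 0.0
```

>>> arm_command:
  delta_rot:
    - [0,0,0.1122]
    - [0,0,0.1122]
    - [0,0,0.1122]
    - [0,0,0.1122]
    - [0,0,0.1122]
    - [0,0,0.1122]
    - [0,0,0.1122]
    - [0,0,0.1122]
    - [0,0,0.1122]
    - [0,0,0.1122]
  slide:
    - [0,0,0]
    - [0,0,0]
    - [0,0,0]
    - [0,0,0]
    - [0,0,0]
    - [0,0,0]
    - [0,0,0]
    - [0,0,0]
    - [0,0,0]
    - [0,0,0]
  jaw: [0.5,0.5,0.5,0.5,0.5,0.5,0.5,0.5,0.5,0.5]

```text
time_s: 26.98
position: [0.6491, 0.2065, 0.1394]
tool_rot: [1.0, -0.003, -0.0, 0.0]
force: [0.2, -0.0, -0.5]
gripper_width: 0.0439
finger_force: 0.0
```

>>> arm_command:
  delta_rot:
    - [0,0,0]
    - [0,0,0]
    - [0,0,0]
    - [0,0,0]
    - [0,0,0]
    - [0,0,0]
    - [0,0,0]
    - [0,0,0]
    - [0,0,0]
  slide:
    - [0,0,0]
    - [0,0,2.5]
    - [0,0,2.5]
    - [0,0,0]
    - [0,0,0]
    - [0,0,0]
    - [0,0,0]
    - [0,0,0]
    - [0,0,0]
  jaw: [0.5,0.5,0.5,0.55,0.6,0.65,0.7,1,1]

```text
time_s: 27.73
position: [0.6499, 0.2067, 0.0916]
tool_rot: [1.0, 0.0, 0.001, -0.0]
force: [0.1, 1.9, 4.5]
gripper_width: 0.0179
finger_force: 5.0
```

```bash
python3 plan.py
```

```text
t 27.73 pos [0.6499 0.2067 0.0916] xang 0.05 tilt 0.0027 F [0.1 1.9 4.5] T [0.19 0.15 0.01] w 0.0179 ff 5.0 j6 1.83
```

>>> arm_command:
  delta_rot:
    - [0,0,0]
    - [0,0,0]
    - [0,0,0]
    - [0,0,0]
    - [0,0,0]
    - [0,0,0]
    - [0,0,0]
    - [0,0,0]
    - [0,0,0]
    - [0,0,0]
  slide:
    - [0,0,0]
    - [0,0,0]
    - [0,0,-1.3]
    - [0,0,-1.3]
    - [0,0,0]
    - [0,0,0]
    - [0,0,0]
    - [0,0,0]
    - [0,0,0]
    - [0,0,0]
  jaw: [0.7,0.65,0.65,0.65,0.65,0.7,1,1,1,1]
  force: 35

```text
time_s: 28.57
position: [0.6492, 0.2065, 0.1156]
tool_rot: [1.0, 0.0, -0.0, -0.0]
force: [-0.4, -0.4, 1.2]
gripper_width: 0.0164
finger_force: 35.0
```

```bash
python3 plan.py .65,.2066,.19,0 .5605,-.0175,.19,0
```

```text
t 28.57 pos [0.6492 0.2065 0.1156] xang 0.03 tilt 0.0003 F [-0.4 -0.4  1.2] T [ 0.07  0.12 -0.  ] w 0.0164 ff 35.0 j6 1.83
3 rot 0.0002 slides [0.03, -0.0, -2.48]
8 rot -0.0 slides [-1.12, 2.8, 0.0]
```

>>> arm_command:
  delta_rot:
    - [0,0,0]
    - [0,0,0]
    - [0,0,0]
    - [0,0,0]
    - [0,0,0]
    - [0,0,0]
    - [0,0,0]
    - [0,0,0]
    - [0,0,0]
    - [0,0,0]
  slide:
    - [0,0,-1.5]
    - [0,0,-3]
    - [0,0,-3]
    - [-1.11,2.8,0]
    - [-1.11,2.8,0]
    - [-1.11,2.8,0]
    - [-1.11,2.8,0]
    - [-1.11,2.8,0]
    - [-1.11,2.8,0]
    - [-1.11,2.8,0]
  jaw: [1,1,1,1,1,1,1,1,1,1]

```text
time_s: 29.4
position: [0.5706, 0.0092, 0.1901]
tool_rot: [1.0, 0.0, -0.001, 0.0]
force: [-0.2, -0.7, -0.9]
gripper_width: 0.0163
finger_force: 35.0
```

>>> arm_command:
  delta_rot:
    - [0,0,0]
    - [0,0,0]
    - [0,0,0]
    - [0,0,0]
  slide:
    - [-1.11,2.8,0]
    - [0,0,0]
    - [0,0,0]
    - [0,0,0]
  jaw: [1,1,1,1]

```text
time_s: 29.73
position: [0.5605, -0.0173, 0.1905]
tool_rot: [1.0, 0.0, -0.0, -0.0]
force: [-0.8, 0.1, -0.3]
gripper_width: 0.0163
finger_force: 35.0
```

```bash
python3 plan.py .5605,-.0175,.175,0
```

```text
t 29.73 pos [ 0.5605 -0.0173  0.1905] xang 0.01 tilt 0.0006 F [-0.8  0.1 -0.3] T [-0.02  0.14 -0.02] w 0.0163 ff 35.0 j6 1.48
1 rot 0.0001 slides [-0.0, 0.02, 1.55]
```

>>> arm_command:
  delta_rot:
    - [0,0,0]
    - [0,0,0]
    - [0,0,0]
    - [0,0,0]
    - [0,0,0]
    - [0,0,0]
  slide:
    - [0,0,0.8]
    - [0,0,0.5]
    - [0,0,0.4]
    - [0,0,0.3]
    - [0,0,0]
    - [0,0,0]
  jaw: [1,1,1,1,1,1]

```text
time_s: 30.23
position: [0.5605, -0.0173, 0.1703]
tool_rot: [1.0, 0.0, -0.0, -0.0]
force: [0.1, 0.7, 0.3]
gripper_width: 0.0166
finger_force: 35.0
```

```bash
python3 plan.py
```

```text
t 30.23 pos [ 0.5605 -0.0173  0.1703] xang 0.06 tilt 0.0009 F [0.1 0.7 0.3] T [-0.01  0.18  0.05] w 0.0166 ff 35.0 j6 1.48
```

>>> arm_command:
  delta_rot:
    - [0,0,0]
    - [0,0,0]
    - [0,0,0]
    - [0,0,0]
    - [0,0,0]
  slide:
    - [0,0,0.4]
    - [0,0,0.4]
    - [0,0,0.4]
    - [0,0,0]
    - [0,0,0]
  jaw: [1,1,1,1,1]

```text
time_s: 30.65
position: [0.5603, -0.0176, 0.1583]
tool_rot: [1.0, 0.0, -0.0, -0.0]
force: [0.1, -0.1, -0.8]
gripper_width: 0.0164
finger_force: 35.0
```

```bash
python3 plan.py
```

```text
t 30.65 pos [ 0.5603 -0.0176  0.1583] xang 0.02 tilt 0.0009 F [ 0.1 -0.1 -0.8] T [-0.01  0.22 -0.03] w 0.0164 ff 35.0 j6 1.48
```

>>> arm_command:
  delta_rot:
    - [0,0,0]
    - [0,0,0]
    - [0,0,0]
    - [0,0,0]
    - [0,0,0]
    - [0,0,0]
  slide:
    - [0,0,0.4]
    - [0,0,0.4]
    - [0,0,0.4]
    - [0,0,0.2]
    - [0,0,0]
    - [0,0,0]
  jaw: [1,1,1,1,1,1]

```text
time_s: 31.15
position: [0.5604, -0.0175, 0.1445]
tool_rot: [1.0, 0.0, -0.0, -0.0]
force: [0.2, -0.3, -0.0]
gripper_width: 0.0164
finger_force: 35.0
```

```bash
python3 plan.py
```

```text
t 31.15 pos [ 0.5604 -0.0175  0.1445] xang 0.03 tilt 0.0005 F [ 0.2 -0.3 -0. ] T [-0.04  0.18  0.05] w 0.0164 ff 35.0 j6 1.48
```

>>> arm_command:
  delta_rot:
    - [0,0,0]
    - [0,0,0]
    - [0,0,0]
    - [0,0,0]
    - [0,0,0]
    - [0,0,0]
    - [0,0,0]
  slide:
    - [0,0,0]
    - [0,0,0]
    - [0,0,0]
    - [0,0,-0.5]
    - [0,0,-2.5]
    - [0,0,-2.5]
    - [0,0,0]
  jaw: [0.72,0.68,0.68,0.65,0.65,0.4,0]

```text
time_s: 31.73
position: [0.5623, -0.0177, 0.2063]
tool_rot: [1.0, 0.0, 0.005, 0.0]
force: [1.3, 0.2, 1.0]
gripper_width: 0.0406
finger_force: 0.0
```

>>> arm_command:
  delta_rot:
    - [0,0,0]
    - [0,0,0]
    - [0,0,0]
    - [0,0,0]
    - [0,0,0]
    - [0,0,0]
    - [0,0,0]
    - [0,0,0]
    - [0,0,0]
    - [0,0,0]
  slide:
    - [-1.16,-3.19,0]
    - [-1.16,-3.19,0]
    - [-1.16,-3.19,0]
    - [-1.16,-3.19,0]
    - [-1.16,-3.19,0]
    - [-1.16,-3.19,0]
    - [-1.16,-3.19,0]
    - [-1.16,-3.19,0]
    - [0,0,0]
    - [0,0,0]
  jaw: [0,0,0,0,0,0,0,0,0,0]

```text
time_s: 32.57
position: [0.467, 0.2389, 0.1998]
tool_rot: [1.0, 0.002, 0.0, 0.0]
force: [0.3, 0.3, -0.5]
gripper_width: 0.0875
finger_force: 0.0
```

Run:
```python
from h import *
import plan
b=bot.capture("side");a=bot.capture("top");cv2.imwrite("pics/s13.png",b);cv2.imwrite("pics/t13.png",a)
g=cv2.cvtColor(b,cv2.COLOR_BGR2GRAY);print(g[200:228,250:274])
u=np.array([.2987,.9544,0]);c=np.array([.5593,-.0237,0])
print("small rim far/near expected",proj("side",c+.009*u+[0,0,.072]),proj("side",c-.009*u+[0,0,.072]))
plan.plan((.467,.238,.118,0))
```

```text
[[150 148 148 147 145 150 152 151 152 149 149 148 146 149 144 149 152 151
  149 150 148 149 147 147]
 [150 150 150 147 150 150 151 153 150 150 149 148 149 149 147 153 146 146
  145 149 145 147 149 147]
 [151 151 147 145 150 151 147 148 146 146 146 149 150 147 147 147 149 143
  146 145 149 147 147 149]
 [151 148 149 146 145 147 147 149 146 146 146 146 149 148 147 150 144 149
  146 148 148 145 146 148]
 [150 145 146 146 144 145 147 145 147 147 147 146 147 143 143 147 148 144
  148 145 149 149 150 146]
 [150 148 147 147 148 149 147 146 144 143 145 142 145 146 145 146 144 146
  146 150 146 147 145 147]
 [151 155 151 150 149 147 150 145 144 138 141 138 138 136 141 143 147 145
  148 147 147 142 146 144]
 [151 147 146 150 148 145 148 147 138 122 116 114 116 120 128 136 146 145
  147 146 147 147 150 148]
 [151 145 147 152 150 148 146 142 123 106  88  85  86  97 107 126 140 147
  146 148 147 146 150 149]
 [147 151 149 149 149 146 146 134 113  82  71  72  68  76  92 115 132 145
  148 146 145 148 143 145]
 [148 152 150 151 150 150 145 129 103  82  75  81  79  76  82  98 129 142
  147 143 137 14
[... 1272 characters left out ...]
  77  77  77  87  91  97
  103  90  88 102 134 149]
 [141 131 102  74  78  95 105 103 104  97  99 101  97 103 101  99 102 104
  104  87  76 102 136 149]
 [131 123  94  75  74  79  83  97 105 108 111 115 106 114 111 113 103  96
   84  70  68  95 137 147]
 [135 116  89  67  62  73  77  82  93  95  98  98 102 102  97  97  87  83
   73  68  66  97 133 148]
 [137 125  84  78  66  71  72  78  80  83  80  87  83  85  78  79  82  71
   73  67  72  95 138 149]]
small rim far/near expected [261.72145138 207.16684112] [261.7142957  213.06499224]
t 32.67 pos [0.4678 0.2371 0.1998] xang 0.03 tilt 0.0006 F [0.5 0.3 0.8] T [-0.05  0.14 -0.02] w 0.0875 ff 0.0 j6 1.97
3 rot 0.0002 slides [-0.03, -0.03, 2.73]
```

>>> arm_command:
  delta_rot:
    - [0,0,0]
    - [0,0,0]
    - [0,0,0]
    - [0,0,0]
    - [0,0,0]
    - [0,0,0]
    - [0,0,0]
    - [0,0,0]
    - [0,0,0]
    - [0,0,0]
  slide:
    - [0,0,3]
    - [0,0,3]
    - [0,0,2.2]
    - [0,0,0]
    - [0,0,0]
    - [0,0,0]
    - [0,0,0]
    - [0,0,0]
    - [0,0,0]
    - [0,0,0]
  jaw: [0,0,0,0,0.2,0.3,1,1,1,1]
  force: 8

```text
time_s: 33.5
position: [0.4682, 0.2377, 0.1193]
tool_rot: [1.0, 0.0, 0.001, -0.0]
force: [-0.1, -1.6, 3.2]
gripper_width: 0.057
finger_force: 8.0
```

```bash
python3 plan.py
```

```text
t 33.50 pos [0.4682 0.2377 0.1193] xang 0.03 tilt 0.0024 F [-0.1 -1.6  3.2] T [-0.2   0.07  0.  ] w 0.0570 ff 8.0 j6 1.98
```

>>> arm_command:
  delta_rot:
    - [0,0,0]
    - [0,0,0]
    - [0,0,0]
    - [0,0,-0.1122]
    - [0,0,-0.1122]
    - [0,0,-0.1122]
    - [0,0,-0.1122]
    - [0,0,-0.1122]
    - [0,0,-0.1122]
    - [0,0,-0.1122]
  slide:
    - [0,0,0]
    - [0,0,0]
    - [0,0,0]
    - [0,0,0]
    - [0,0,0]
    - [0,0,0]
    - [0,0,0]
    - [0,0,0]
    - [0,0,0]
    - [0,0,0]
  jaw: [0.1,0,0,0,0,0,0,0,0,0]

```text
time_s: 34.33
position: [0.4674, 0.2376, 0.1174]
tool_rot: [0.923, 0.386, -0.0, -0.0]
force: [0.0, 0.6, -0.1]
gripper_width: 0.0878
finger_force: 0.0
```

>>> arm_command:
  delta_rot:
    - [0,0,-0.1122]
    - [0,0,-0.1122]
    - [0,0,-0.1122]
    - [0,0,-0.1122]
    - [0,0,-0.1122]
    - [0,0,-0.1122]
    - [0,0,-0.1122]
    - [0,0,0]
    - [0,0,0]
    - [0,0,0]
  slide:
    - [0,0,0]
    - [0,0,0]
    - [0,0,0]
    - [0,0,0]
    - [0,0,0]
    - [0,0,0]
    - [0,0,0]
    - [0,0,0]
    - [0,0,0]
    - [0,0,0]
  jaw: [0,0,0,0,0,0,0,0,0.2,0.3]

```text
time_s: 35.17
position: [0.4675, 0.2376, 0.1176]
tool_rot: [0.708, 0.706, -0.0, -0.0]
force: [0.2, -0.2, 0.3]
gripper_width: 0.078
finger_force: 0.0
```

>>> arm_command:
  delta_rot:
    - [0,0,0]
    - [0,0,0]
    - [0,0,0]
    - [0,0,0]
  slide:
    - [0,0,0]
    - [0,0,0]
    - [0,0,0]
    - [0,0,0]
  jaw: [1,1,1,1]
  force: 55

```text
time_s: 35.5
position: [0.4677, 0.2376, 0.1178]
tool_rot: [0.707, 0.707, 0.0, 0.0]
force: [0.1, 0.0, -1.1]
gripper_width: 0.0562
finger_force: 55.0
```

```bash
python3 plan.py .4675,.2375,.21,90 .561,-.0175,.21,90
```

```text
t 35.50 pos [0.4677 0.2376 0.1178] xang 89.99 tilt 0.0002 F [ 0.1  0.  -1.1] T [-0.1   0.03 -0.03] w 0.0562 ff 55.0 j6 0.41
3 rot -0.0 slides [-0.0, -0.01, -3.07]
8 rot -0.0 slides [-3.19, 1.17, 0.0]
```

>>> arm_command:
  delta_rot:
    - [0,0,0]
    - [0,0,0]
    - [0,0,0]
    - [0,0,0]
    - [0,0,0]
    - [0,0,0]
    - [0,0,0]
    - [0,0,0]
    - [0,0,0]
    - [0,0,0]
  slide:
    - [0,0,-1.5]
    - [0,0,-2.5]
    - [0,0,-3]
    - [0,0,-2]
    - [-2.55,0.93,0]
    - [-2.55,0.93,0]
    - [-2.55,0.93,0]
    - [-2.55,0.93,0]
    - [-2.55,0.93,0]
    - [-2.55,0.93,0]
  jaw: [1,1,1,1,1,1,1,1,1,1]

```text
time_s: 36.33
position: [0.5235, 0.0834, 0.2072]
tool_rot: [0.707, 0.707, -0.0, -0.0]
force: [0.3, 0.7, -2.1]
gripper_width: 0.0565
finger_force: 55.0
```

>>> arm_command:
  delta_rot:
    - [0,0,0]
    - [0,0,0]
    - [0,0,0]
    - [0,0,0]
    - [0,0,0]
    - [0,0,0]
    - [0,0,0]
  slide:
    - [-2.55,0.93,0]
    - [-2.55,0.93,0]
    - [-2.55,0.93,0]
    - [-2.55,0.93,0]
    - [0,0,0]
    - [0,0,0]
    - [0,0,0]
  jaw: [1,1,1,1,1,1,1]

```text
time_s: 36.92
position: [0.5605, -0.017, 0.2072]
tool_rot: [0.707, 0.707, -0.0, -0.001]
force: [0.6, 0.2, -2.7]
gripper_width: 0.0565
finger_force: 55.0
```

```bash
python3 plan.py .561,-.0175,.172,90
```

```text
t 36.92 pos [ 0.5605 -0.017   0.2072] xang 90.00 tilt 0.0015 F [ 0.6  0.2 -2.7] T [-0.02  0.07 -0.  ] w 0.0565 ff 55.0 j6 -0.09
2 rot 0.0 slides [-0.02, 0.03, 1.76]
```

>>> arm_command:
  delta_rot:
    - [0,0,0]
    - [0,0,0]
    - [0,0,0]
    - [0,0,0]
    - [0,0,0]
    - [0,0,0]
    - [0,0,0]
  slide:
    - [-0.05,0.03,1.5]
    - [0,0,1.5]
    - [0,0,0.8]
    - [0,0,0.3]
    - [0,0,0.3]
    - [0,0,0]
    - [0,0,0]
  jaw: [1,1,1,1,1,1,1]

```text
time_s: 37.5
position: [0.5612, -0.0176, 0.1645]
tool_rot: [0.707, 0.707, 0.0, 0.0]
force: [-0.0, -0.4, -1.5]
gripper_width: 0.0561
finger_force: 55.0
```

```bash
python3 plan.py
```

```text
t 37.50 pos [ 0.5612 -0.0176  0.1645] xang 90.05 tilt 0.0010 F [-0.  -0.4 -1.5] T [-0.1   0.08  0.04] w 0.0561 ff 55.0 j6 -0.09
```

>>> arm_command:
  delta_rot:
    - [0,0,0]
    - [0,0,0]
    - [0,0,0]
    - [0,0,0]
  slide:
    - [0,0,0.3]
    - [0,0,0.3]
    - [0,0,0]
    - [0,0,0]
  jaw: [1,1,1,1]

```text
time_s: 37.83
position: [0.5609, -0.0179, 0.1576]
tool_rot: [0.707, 0.707, -0.0, -0.0]
force: [0.3, -0.6, -2.8]
gripper_width: 0.056
finger_force: 55.0
```

```bash
python3 plan.py
```

```text
t 37.83 pos [ 0.5609 -0.0179  0.1576] xang 90.02 tilt 0.0004 F [ 0.3 -0.6 -2.8] T [-0.01  0.11  0.03] w 0.0560 ff 55.0 j6 -0.09
```

>>> arm_command:
  delta_rot:
    - [0,0,0]
    - [0,0,0]
    - [0,0,0]
    - [0,0,0]
    - [0,0,0]
  slide:
    - [0,0,0.3]
    - [0,0,0.3]
    - [0,0,0.25]
    - [0,0,0]
    - [0,0,0]
  jaw: [1,1,1,1,1]

```text
time_s: 38.25
position: [0.5611, -0.0179, 0.15]
tool_rot: [0.707, 0.707, 0.0, 0.0]
force: [-2.1, 0.6, 3.1]
gripper_width: 0.0561
finger_force: 55.0
```

```bash
python3 plan.py
```

```text
t 38.25 pos [ 0.5611 -0.0179  0.15  ] xang 90.03 tilt 0.0007 F [-2.1  0.6  3.1] T [-0.06  0.48 -0.01] w 0.0561 ff 55.0 j6 -0.09
```

>>> arm_command:
  delta_rot:
    - [0,0,0]
    - [0,0,0.08]
    - [0,0,0.08]
    - [0,0,0.08]
    - [0,0,0.08]
    - [0,0,0.08]
    - [0,0,0]
  slide:
    - [0,0,0.2]
    - [0,0,0]
    - [0,0,0]
    - [0,0,0]
    - [0,0,0]
    - [0,0,0]
    - [0,0,0]
  jaw: [1,1,1,1,1,1,1]

```text
time_s: 38.83
position: [0.5618, -0.0181, 0.1499]
tool_rot: [0.835, 0.551, 0.001, 0.001]
force: [-2.0, 0.2, 8.5]
gripper_width: 0.056
finger_force: 55.0
```

```bash
python3 plan.py
```

```text
t 38.83 pos [ 0.5618 -0.0181  0.1499] xang 66.85 tilt 0.0038 F [-2.   0.2  8.5] T [ 0.11  0.58 -0.21] w 0.0560 ff 55.0 j6 0.31
```

>>> arm_command:
  delta_rot:
    - [0,0,0.08]
    - [0,0,0.08]
    - [0,0,0.08]
    - [0,0,0.08]
    - [0,0,0.08]
    - [0,0,0]
  slide:
    - [0,0,0]
    - [0,0,0]
    - [0,0,0]
    - [0,0,0]
    - [0,0,0]
    - [0,0,0]
  jaw: [1,1,1,1,1,1]

```text
time_s: 39.33
position: [0.562, -0.0181, 0.1498]
tool_rot: [0.927, 0.374, 0.002, 0.001]
force: [-2.7, -0.4, 8.6]
gripper_width: 0.0561
finger_force: 55.0
```

```bash
python3 plan.py
```

```text
t 39.33 pos [ 0.562  -0.0181  0.1498] xang 43.93 tilt 0.0042 F [-2.7 -0.4  8.6] T [-0.05  0.46 -0.16] w 0.0561 ff 55.0 j6 0.71
```

>>> arm_command:
  delta_rot:
    - [0,0,0.08]
    - [0,0,0.08]
    - [0,0,0.08]
    - [0,0,0.08]
    - [0,0,0.08]
    - [0,0,0]
  slide:
    - [0,0,0]
    - [0,0,0]
    - [0,0,0]
    - [0,0,0]
    - [0,0,0]
    - [0,0,0]
  jaw: [1,1,1,1,1,1]

```text
time_s: 39.83
position: [0.5621, -0.0179, 0.1498]
tool_rot: [0.983, 0.182, 0.002, 0.001]
force: [-0.7, -0.2, 8.9]
gripper_width: 0.0559
finger_force: 55.0
```

```bash
python3 plan.py
```

```text
t 39.83 pos [ 0.5621 -0.0179  0.1498] xang 21.02 tilt 0.0046 F [-0.7 -0.2  8.9] T [ 0.1   0.39 -0.13] w 0.0559 ff 55.0 j6 1.11
```

>>> arm_command:
  delta_rot:
    - [0,0,0.08]
    - [0,0,0.08]
    - [0,0,0.08]
    - [0,0,0.08]
    - [0,0,0.08]
    - [0,0,0]
  slide:
    - [0,0,0]
    - [0,0,0]
    - [0,0,0]
    - [0,0,0]
    - [0,0,0]
    - [0,0,0]
  jaw: [1,1,1,1,1,1]

```text
time_s: 40.33
position: [0.5615, -0.018, 0.1481]
tool_rot: [1.0, -0.016, 0.001, 0.0]
force: [-0.4, 0.3, 3.0]
gripper_width: 0.056
finger_force: 55.0
```

```bash
python3 plan.py
```

```text
t 40.33 pos [ 0.5615 -0.018   0.1481] xang -1.82 tilt 0.0018 F [-0.4  0.3  3. ] T [-0.05  0.24 -0.27] w 0.0560 ff 55.0 j6 1.51
```

The collar dropped to 0.1481, so the keyways are over the pins. I'll ease the turn back slightly and push.

>>> arm_command:
  delta_rot:
    - [0,0,-0.04]
    - [0,0,0]
    - [0,0,0]
    - [0,0,0]
    - [0,0,0]
    - [0,0,0]
  slide:
    - [0,0,0.2]
    - [0,0,0.3]
    - [0,0,0.3]
    - [0,0,0.2]
    - [0,0,0]
    - [0,0,0]
  jaw: [1,1,1,1,1,1]
  force: 60

```text
time_s: 40.83
position: [0.5632, -0.0182, 0.144]
tool_rot: [1.0, 0.006, 0.005, 0.0]
force: [-4.8, -0.6, 23.7]
gripper_width: 0.056
finger_force: 60.0
```

```bash
python3 plan.py
```

```text
t 40.83 pos [ 0.5632 -0.0182  0.144 ] xang 0.70 tilt 0.0096 F [-4.8 -0.6 23.7] T [ 0.05  1.15 -0.96] w 0.0560 ff 60.0 j6 1.47
```

>>> arm_command:
  delta_rot:
    - [0,0,0]
    - [0,0,-0.05]
    - [0,0,-0.03]
    - [0,0,0]
    - [0,0,0]
  slide:
    - [0,0,-0.3]
    - [0,0,0]
    - [0,0,0]
    - [0,0,0]
    - [0,0,0]
  jaw: [1,1,1,1,1]

```text
time_s: 41.25
position: [0.5621, -0.0184, 0.1436]
tool_rot: [0.999, 0.045, 0.002, 0.0]
force: [-2.3, 0.2, 12.7]
gripper_width: 0.056
finger_force: 60.0
```

```bash
python3 plan.py
```

```text
t 41.25 pos [ 0.5621 -0.0184  0.1436] xang 5.22 tilt 0.0049 F [-2.3  0.2 12.7] T [-0.04  0.7  -1.62] w 0.0560 ff 60.0 j6 1.39
```

>>> arm_command:
  delta_rot:
    - [0,0,0.09]
    - [0,0,0.09]
    - [0,0,0]
    - [0,0,0]
  slide:
    - [0,0,0]
    - [0,0,0]
    - [0,0,0]
    - [0,0,0]
  jaw: [1,1,1,1]

```text
time_s: 41.58
position: [0.5612, -0.0179, 0.1404]
tool_rot: [0.999, -0.042, 0.0, 0.0]
force: [0.6, -0.8, 1.6]
gripper_width: 0.0557
finger_force: 60.0
```

```bash
python3 plan.py
```

```text
t 41.58 pos [ 0.5612 -0.0179  0.1404] xang -4.84 tilt 0.0006 F [ 0.6 -0.8  1.6] T [-0.01  0.13 -0.01] w 0.0557 ff 60.0 j6 1.56
```

>>> arm_command:
  delta_rot:
    - [0,0,0]
    - [0,0,0]
    - [0,0,0]
    - [0,0,0]
    - [0,0,0]
  slide:
    - [0,0,0.3]
    - [0,0,0.3]
    - [0,0,0.2]
    - [0,0,0]
    - [0,0,0]
  jaw: [1,1,1,1,1]

```text
time_s: 42.0
position: [0.5617, -0.0179, 0.1357]
tool_rot: [0.999, -0.043, 0.002, 0.0]
force: [-5.4, 0.5, 17.2]
gripper_width: 0.0559
finger_force: 60.0
```

```bash
python3 plan.py
```

```text
t 42.00 pos [ 0.5617 -0.0179  0.1357] xang -4.95 tilt 0.0035 F [-5.4  0.5 17.2] T [-0.1   1.07 -0.01] w 0.0559 ff 60.0 j6 1.56
```

>>> arm_command:
  delta_rot:
    - [0,0,0]
    - [0,0,0]
    - [0,0,0]
    - [0,0,0]
  slide:
    - [0,0,0.2]
    - [0,0,0]
    - [0,0,0]
    - [0,0,0]
  jaw: [1,1,1,1]

```text
time_s: 42.33
position: [0.5618, -0.0179, 0.1356]
tool_rot: [0.999, -0.043, 0.002, 0.0]
force: [-9.5, 0.7, 25.1]
gripper_width: 0.0558
finger_force: 60.0
```

```bash
python3 plan.py
```

```text
t 42.33 pos [ 0.5618 -0.0179  0.1356] xang -4.95 tilt 0.0046 F [-9.5  0.7 25.1] T [-0.03  1.81 -0.07] w 0.0558 ff 60.0 j6 1.56
```

The collar is on a hard stop: the extra push raised the force to 25 N and z stayed at 0.1356, where home is 0.1358. I'm handing in now.

```bash
python3 -c "
from plant import bot
print(bot.close_job())"
```

```text
the job is handed in; nothing more can be done
None
```

I handed the job in at 42 s with both cups nested in the seat and the collar held on its stop at 25 N push and 60 N grip, but the judge's verdict wasn't shown. On the way I dropped the wide cup beside the cell once, then stood it up and reseated it.

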